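# Press the veneered plaques in the bench press

## Robot

A 6-joint arm with a two-finger parallel gripper is mounted at the origin on the work surface. World frame = base frame: x ahead of the robot, y to its left, z up, the work surface at z = 0. Lengths are in m, angles in rad, forces in N, time in s.
With the tool pointing down it reaches from about 0.425 to 0.95 m from the base axis. Payload 3.5 kg.
Tool frame: the origin (TCP) lies on the centre line of the jaws, within the pads' length; the fingertips stand 14 mm ahead of it and the grasp point (between the pads) lies 5 mm behind it (ctrl.finger_overhang is the distance from the TCP to the fingertips, in m); z points along the fingers, y is the line along which they close (so a half turn about z gives the same grasp; the last joint's range is limited). The gripper opens to 85 mm and grips with 20 to 120 N. Pads are 22 mm wide; open, the fingers measure 114 mm over their backs; the gripper's body (76 mm by 85 mm) begins 54 mm behind the grasp point. The pads swing forward as they close: fully open they stand 13 mm farther back than shut.
Start: joints at [1.043, 0.286, 1.577, -0, 1.279, -0.15], TCP at [0.249, 0.627, 0.245] pointing down, gripper open.
Joint ranges: [-2.77, 2.77], [-0.9, 2.22], [0.21, 2.48], [-1.53, 4.67], [0.24, 2.81], [-2.84, 2.84]. Speed limits (rad/s): [2.79, 2.79, 3.14, 3.14, 3.14, 3.14].

## Interface

Orientations are given as a unit quaternion [x, y, z, w].
In Python, from plant import ctrl gives the robot as it stands.
- The arm moves only by the tool send_rows, never from a script. Its argument "moves" is text: rows parted by semicolons, each of 7 numbers parted by spaces: the turn, a rotation vector about the tool's x, y, z in units of 360 degrees (1.0 is 360 degrees), then the shift along the tool's x, y, z in units of 20 cm (1.0 is 20 cm), then the gripper's target within -1 to 1 (fully open at 1, half-way at 0, shut at -1). A call has 1 to 12 rows; each row is the pose to reach, as a shift and turn from the pose commanded when the call began, along the tool's axes at that moment, turning the shorter way round; what a row does not reach only later rows make up. A row lasts 1/8 s, in which the tool goes at most 62.5 mm and 10.7 degrees, less where a joint would pass 70% of its speed; a pose out of reach is approached as far as the arm can. A call with a number of a shift or a turn outside -1 to 1 is refused whole. A call with a gripper value outside its range is refused whole. The fingers move at their own pace and stop on an object; "newtons" is the grip in N (left out, the last holds). Time passes only in rows, so rows that repeat a pose let the fingers close. It gives the time, the measured TCP pose, the force, the opening and the grip force at its end, in the units of the state.
- ctrl.get_state(): the state, without advancing time (a new reading comes with each control period).
- ctrl.read_camera(name): name is "scene" or "top" or "wrist"; returns a dict with "image" (480x640x3 uint8, red, green, blue), "fovy" (degrees; the focal length in pixels is half the picture's height over the tangent of half this angle, whatever the lens; pixels are square), "cx", "cy" (the principal point, pixels), "extrinsics" (4x4, takes a point from camera to world coordinates). Camera axes: x right, y up, looking along -z (the intrinsics and any distortion apply to the point x, -y, -z); pixel columns grow to the right and rows downward; lengths in m; the calibration is good to about 2 mm. The wrist camera is an equidistant fisheye: a pixel r from the principal point sees the ray r / f radians off the axis. A picture is of the moment at which its call begins. There is no depth.
- ctrl.sign_off(): hands the job in; it is judged then, once.
The state is a dict: "time": time; "qpos": joint angles; "dq": joint speeds; "joint_efforts": joint torques, N m; "eef_pos": TCP position; "tcp_rot": TCP orientation; "contact_force": force on the tool from outside, world axes, zero at the start; "wrist_torque": the same for the moment, N m; "opening": opening from 0.0 (shut) to 1.0 (fully open); "finger_force": force on a finger pad.
Only numpy, scipy, OpenCV 4.12 (cv2) and the standard library are available. Lean on these libraries where they do the work, as an engineer would, in place of code of your own. Each camera call takes 0.05 s, during which the arm holds its last target. There are 200 camera calls.

## Task

Pull the press's tray out to its stop, lay every glued wooden plaque from the grey mat flat in it, and push the tray fully home under the press. Pull the sprung lever all the way down to its stop, hold it there for two seconds, then ease it back up slowly under control, never letting it fly back. Then pull the tray out to its stop again, move all the plaques into the shallow white rack so that each lies flat on its floor, and push the empty tray fully home; leave the tape and the mug where they are.

Things in the scene. Friction and masses are not known exactly. Their poses are not given: they have to be found in the camera images.
- plaque0: Rectangular light-wood plaque with a dark veneer top, 70 (its x) x 40 (its y) x 24 mm high, about 60 g. Two or three plaques are present (absent ones read None); they are all alike. They start flat on the mat with their long sides roughly along the mat's long side. Origin: centre of the underside.
- plaque1: A plaque like plaque0; may be absent.
- plaque2: A plaque like plaque0; may be absent.
- mat: Grey plastic cutting mat fixed to the table, 260 (x) x 130 (y) x 4 mm; it lies to the left or the right of the press, the rack on the other side. Origin: centre of the underside.
- rack_in (a point): Centre of the inner floor of the shallow white rack (open box fixed to the table), inner size 242 (x) x 112 (y) mm, floor 4 mm above the table, walls 4 mm thick standing 10 mm above the floor. Three plaques lie in a row along its x, about 78 mm apart, long sides along x.
- press: Grey bench press fixed to the table, facing the robot (its -x). Base 120 (x) x 304 (y) mm; a head 80 (x) x 304 (y) mm spans x = -40 to 40 mm, z = 106 to 146 mm, on a column at each side. Under the head a wide flat platen goes down with the lever, 35 mm over the full stroke, on to the plaques in the tray. Stands at various places with some yaw. Origin: centre of the base underside.
- tray (a joint): How far the steel tray is pulled out from the press towards the robot (the press's -x), m: 0 fully home with its floor under the head, 0.140 out at its stop, its floor then wholly in front of the head. It may start slightly ajar. It slides with about 2 N of friction and stays where it is left.
- tray_floor (a point): Centre of the tray's inner floor, 30 mm above the table; axes as the press's. Inner size 92 (x) x 238 (y) mm, walls 4 mm thick standing 10 mm above the floor. Three plaques lie in a row along its y, about 78 mm apart, long sides along y. It moves with the tray.
- tray_handle (a point): Grip point of the tray's upright wooden handle tab, 12 mm thick (x), 70 mm wide (y), its top 13 mm above this point and 75 mm above the table; below it a thin steel tongue (top 32 mm above the table) joins it to the tray. The tab stands 115 mm in front (-x) of the tray's centre, so that it is always well in front of the head and can be pinched from above. It moves with the tray.
- lever (a joint): Angle of the sprung lever, rad: 0 at rest (leaning 0.3 rad away from the robot past upright), growing to 1.1 at its stop as the handle bar is pulled towards the robot and down. A spring returns it: about 3 N at the bar at rest, rising to about 11 N at the stop with the platen on the plaques. If let go from far down it flies back at more than 1.5 rad/s; let go within the last 0.1 rad it returns gently.
- lever_grip (a point): Middle of the lever's round black handle bar, 16 mm diameter, lying along the press's y, free over 120 mm between the two arms of the lever; 130 mm from the hinge. Can be pinched from above; it turns with the lever, so it must be able to turn in the fingers.
- lever_hinge (a point): Middle of the lever's hinge axis, which lies along the press's y; on the head, 155 mm above the table, 20 mm in front (-x) of the press's origin.
- tape: Bystander: yellow roll of tape lying flat, 100 mm diameter, 25 mm high. Origin: centre of the underside.
- mug: Bystander: white mug, 76 mm diameter, 90 mm high. Origin: centre of the underside.
Things that resemble listed ones, but are neither listed nor needed, are in the scene too. What is shaped like the plaque1 but green or orange is not meant. What is shaped like the plaque2 but pink is not meant.

How it is judged:
By the outcome, as a careful person would: the job done as asked, in the order asked, and still so for the second after the job is handed in, with the robot touching nothing.
Of plaque0, plaque1, plaque2 only 2 to 3 are there at a start; the rules pass over those that are not, and their reading is None.
At some moment in a run one of plaque0, plaque1, plaque2 may be knocked a few centimetres aside while the robot is not near it.
It also fails if it takes over 210 s, if anything falls off the work surface, if the arm or the gripper's body presses on something with over 40 N, if the wrist force passes 120 N, or if a joint passes its speed limit or range.

## Working session

There is one attempt and no reset: what is moved stays moved. The work goes in short steps, Python scripts to look and compute and a tool call to move; the robot and the scene stay as the last step left them, time stands still between calls to the robot, and variables do not carry over. Pictures are saved under pics/ and viewed, at most 14 in all, crops included, and the job is handed in when it is done.

Besides the shell and the picture viewer there is one more tool, called after "Request:" by a JSON object that holds its "method" and its "body". send_rows: Moves the arm, as the interface text tells. Its arguments: {"type":"object","properties":{"moves":{"type":"string"},"newtons":{"type":"number"}},"required":["moves"]}

```bash
ls; mkdir -p pics; python3 - <<'E'
from plant import ctrl
import cv2,numpy as np
print(ctrl.get_state())
for n in("scene","top"):
    r=ctrl.read_camera(n); cv2.imwrite(f"pics/{n}0.png",r["image"][:,:,::-1]); print(n,r["fovy"],r["cx"],r["cy"],r["extrinsics"].round(4).tolist(),[k for k in r])
E
```

```text
pics
{'time': 0.0, 'qpos': array([ 1.04300872e+00,  2.87184356e-01,  1.57819229e+00,  5.77076634e-06,
        1.27860922e+00, -1.49997923e-01]), 'dq': array([ 0.0011461 , -0.00055099, -0.00032866,  0.00109108,  0.00010441,
        0.00100524]), 'joint_efforts': array([ 3.35868153e-04, -4.05970037e+01, -2.92630005e+01, -4.68820861e-05,
        5.77999192e-03, -1.24372107e-06]), 'eef_pos': array([0.24863291, 0.62685965, 0.24392641]), 'tcp_rot': array([ 1.87774194e-01,  9.82211495e-01, -1.12763088e-03, -4.00409057e-04]), 'contact_force': array([-0.23657258, -0.45628847, -0.19577471]), 'wrist_torque': array([-4.77850563e-05,  1.82784386e-02, -4.83440454e-03]), 'finger_force': 0.0, 'opening': 0.9987090887602241}
scene 43.20959800606694 317.1191547473678 229.97095590704745 [[-0.8256, -0.307, 0.4734, 1.1966], [0.5642, -0.4434, 0.6965, 0.984], [-0.0039, 0.8421, 0.5393, 0.9696], [0.0, 0.0, 0.0, 1.0]] ['image', 'fovy', 'cx', 'cy', 'extrinsics']
top 42.22535849717736 328.77580475534376 242.29601374339666 [[-0.0001, 0.9891, -0.1473, 0.3476], [-1.0, 0.0005, 0.0036, 0.0042], [0.0036, 0.1473, 0.9891, 1.4594], [0.0, 0.0, 0.0, 1.0]] ['image', 'fovy', 'cx', 'cy', 'extrinsics']
```

View pics/top0.png

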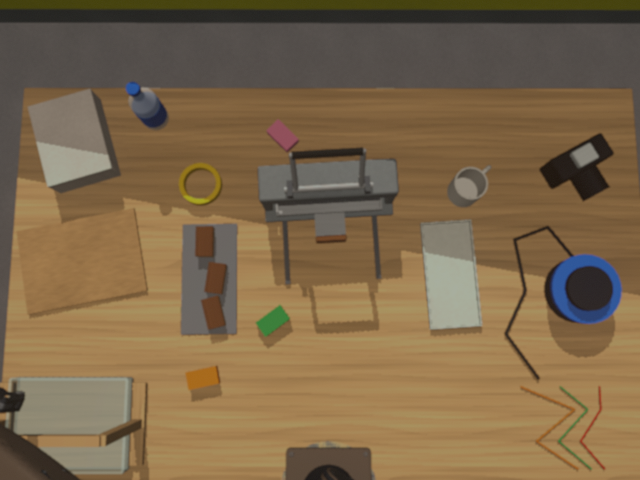

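View pics/scene0.png

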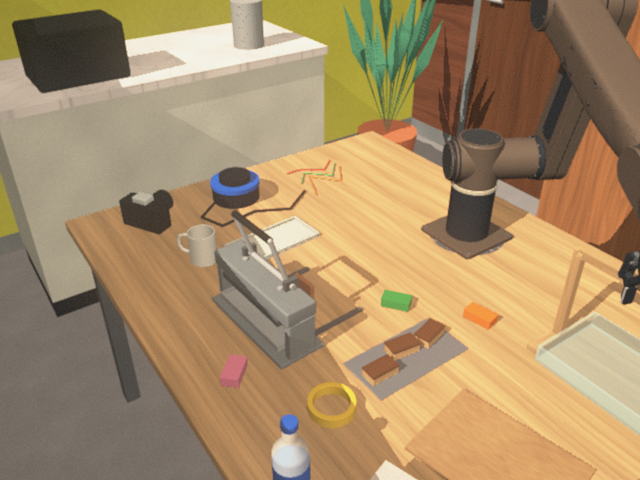

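The top view shows three dark plaques on the mat (about (204,242), (215,279), (213,313)). The press is near (328,190), with the tray handle near (330,238), and the rack is near (451,275). I'll enlarge for accuracy.

```bash
cat > h.py <<'E'
import numpy as np, cv2
from plant import ctrl
from scipy.spatial.transform import Rotation as R
def snap(n,f=None):
    r=ctrl.read_camera(n)
    if f: cv2.imwrite(f"pics/{f}.png",r["image"][:,:,::-1])
    return r
def foc(r): return 240/np.tan(np.radians(r["fovy"]/2))
def ray(r,u,v):
    f=foc(r);E=r["extrinsics"]
    return E[:3,3],E[:3,:3]@np.array([(u-r["cx"])/f,-(v-r["cy"])/f,-1])
def p2w(r,u,v,z):
    o,d=ray(r,u,v); return (o+d*(z-o[2])/d[2]).round(4)
def w2p(r,p):
    E=r["extrinsics"];c=E[:3,:3].T@(np.array(p)-E[:3,3]);f=foc(r)
    return np.array([r["cx"]-f*c[0]/c[2],r["cy"]+f*c[1]/c[2]])
def crop(img,x0,y0,x1,y1,s,f):
    cv2.imwrite(f"pics/{f}.png",cv2.resize(img[y0:y1,x0:x1,::-1],None,fx=s,fy=s,interpolation=cv2.INTER_CUBIC))
def quat(yaw,pitch=0):  # tool down, tool y (closing line) at world angle yaw+90deg
    return R.from_euler('z',yaw)*R.from_euler('x',np.pi)
def delta(target,Rt,state=None):
    s=state or ctrl.get_state(); R0=R.from_quat(s["tcp_rot"])
    return np.r_[(R0.inv()*Rt).as_rotvec()/2/np.pi, R0.inv().apply(np.array(target)-s["eef_pos"])/0.2].round(4)
E
python3 - <<'E'
from h import *
r=snap("top"); im=r["image"]
crop(im,175,215,245,345,4.5,"mat"); crop(im,250,140,410,250,5,"press"); crop(im,410,210,490,340,4.5,"rack")
a=cv2.imread("pics/mat.png");b=cv2.imread("pics/rack.png")
cv2.imwrite("pics/mr.png",np.hstack([a,b]));print(a.shape)
E
```

```text
(585, 315, 3)
```

View pics/mr.png

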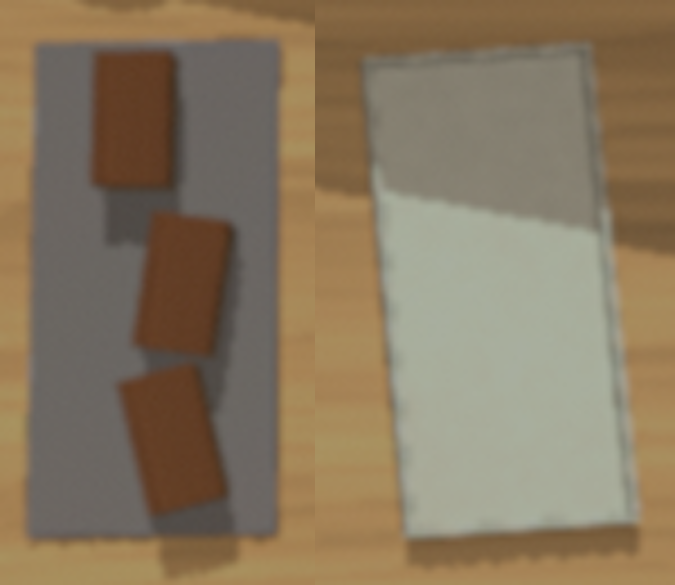

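View pics/press.png

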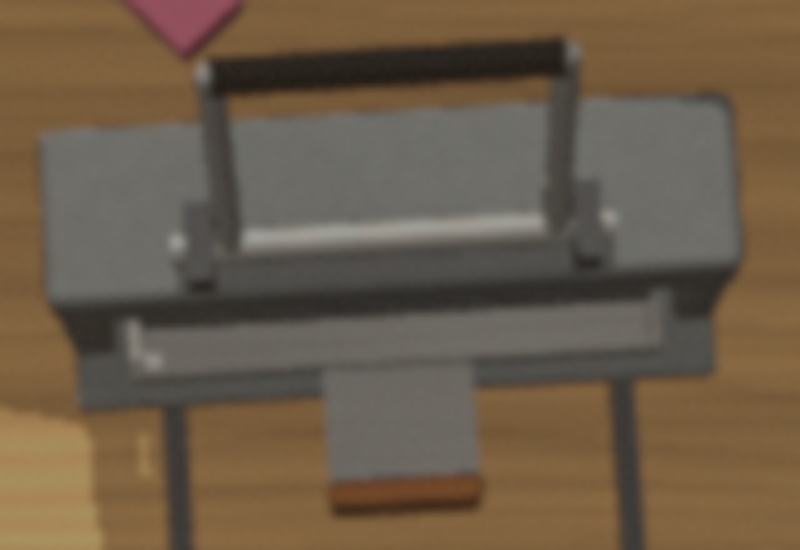

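```bash
cat > fit.py <<'E'
from h import *
from scipy.optimize import least_squares
r=snap("top")
P=lambda u,v:( (u+.5)/5-.5+250,(v+.5)/5-.5+140)
def W(pose,l): 
    c,s=np.cos(pose[2]),np.sin(pose[2]); return [pose[0]+c*l[0]-s*l[1],pose[1]+s*l[0]+c*l[1],l[2]]
hz=.155+.13*np.cos(.3);hx=-.02+.13*np.sin(.3)
obs=[((43,133),(.04,.152,.146)),((732,93),(.04,-.152,.146)),((50,302),(-.04,.152,.146)),((740,264),(-.04,-.152,.146)),((389,65),(hx,0,hz)),
 ((79,408),(-.06,.152,None)),((714,376),(-.06,-.152,None))]
obs=obs[:5]
f=lambda p:np.concatenate([w2p(r,W(p,l))-P(*o) for o,l in obs])
s=least_squares(f,[.6,0,0]);p=s.x;print("press",p.round(4),"res px",s.fun.round(1))
c,sn=np.cos(p[2]),np.sin(p[2])
def L(w): d=np.array(w[:2])-p[:2]; return (np.array([c*d[0]+sn*d[1],-sn*d[0]+c*d[1]])).round(4)
for n,uv,z in [("tabtop back L",(328,487),.075),("tabtop back R",(481,478),.075),("tab front L",(333,503),.075),("tab front R",(481,495),.075),("bar L",(212,77),hz),("bar R",(565,55),hz)]:
    w=p2w(r,*P(*uv),z);print(n,w,L(w))
M=lambda u,v:((u+.5)/4.5-.5+175,(v+.5)/4.5-.5+215)
K=lambda u,v:((u-315+.5)/4.5-.5+410,(v+.5)/4.5-.5+210)
for n,cs in dict(A=[(96,53),(172,51),(174,187),(93,186)],B=[(154,213),(232,222),(211,355),(135,345)],C=[(119,384),(197,365),(227,496),(154,515)]).items():
    w=np.array([p2w(r,*M(*q),.028) for q in cs]);d=(w[0]+w[1]-w[2]-w[3])/2;e=(w[0]+w[3]-w[1]-w[2])/2
    print(n,w.mean(0).round(4),"yaw",np.degrees(np.arctan2(d[1],d[0])).round(1),np.degrees(np.arctan2(-e[0],e[1])).round(1),np.hypot(*d[:2]).round(4),np.hypot(*e[:2]).round(4))
w=np.array([p2w(r,*M(*q),.004) for q in [(36,43),(278,41),(277,537),(29,537)]]);d=(w[0]+w[1]-w[2]-w[3])/2;print("mat",w.mean(0).round(4),np.degrees(np.arctan2(d[1],d[0])).round(1),np.linalg.norm(d))
w=np.array([p2w(r,*K(*q),.014) for q in [(362,60),(592,44),(637,523),(406,537)]]);d=(w[0]+w[1]-w[2]-w[3])/2;e=(w[0]+w[3]-w[1]-w[2])/2;print("rack",w.mean(0).round(4),np.degrees(np.arctan2(d[1],d[0])).round(1),np.linalg.norm(d),np.linalg.norm(e))
E
python3 fit.py
```

```text
press [0.6822 0.0013 0.0579] res px [-1.1 -1.2  0.4 -0.9 -1.   0.9  1.5  0.7  0.1  0.4]
tabtop back L [0.5659 0.0298 0.075 ] [-0.1144  0.0352]
tabtop back R [ 0.5701 -0.0392  0.075 ] [-0.1142 -0.034 ]
tab front L [0.5586 0.0275 0.075 ] [-0.1218  0.0333]
tab front R [ 0.5623 -0.0392  0.075 ] [-0.122  -0.0335]
bar L [0.6964 0.072  0.2792] [0.0183 0.0697]
bar R [ 0.7055 -0.0665  0.2792] [ 0.0194 -0.0691]
A [0.5636 0.2886 0.028 ] yaw 1.5 0.4 0.0704 0.0405
B [0.4784 0.2609 0.028 ] yaw -7.0 -7.0 0.0686 0.0399
C [0.3987 0.2632 0.028 ] yaw 15.4 14.1 0.0688 0.0393
mat [0.4791 0.2798 0.004 ] 1.2 0.25865227623201004
rack [ 0.4892 -0.2853  0.014 ] 3.7 0.24935743923131698 0.12015669977158994
```

```bash
cat >> h.py <<'E'
def tool(ang,tilt=0): # tool y at world angle ang (deg), z down
    a=np.radians(ang);y=np.array([np.cos(a),np.sin(a),0]);z=np.array([0,0,-1.])
    return R.from_matrix(np.c_[np.cross(y,z),y,z])
PRESS=np.array([.6822,.0013,.0579])
def pw(lx,ly,z): c,s=np.cos(PRESS[2]),np.sin(PRESS[2]); return [PRESS[0]+c*lx-s*ly,PRESS[1]+s*lx+c*ly,z]
def go(*pts): # each (xyz, ang): deltas from current measured pose
    s=ctrl.get_state();R0=R.from_quat(s["tcp_rot"])
    print("t",round(s["time"],2),"at",s["eef_pos"].round(4),"F",s["contact_force"].round(1),"open",round(s["opening"],3))
    for p,a in pts:
        d=delta(p,tool(a),s);print(np.round(p,4),d, "rows",np.ceil(max(np.linalg.norm(d[3:])*.2/.0625,np.linalg.norm(d[:3])*360/10.7)))
E
python3 - <<'E'
from h import *
print(ctrl.finger_overhang)
t=pw(-.118,0,.16)
go(([.39,.47,.24],3.3),([.30,.45,.24],3.3),(t,3.3))
E
```

```text
0.014
t 0.2 at [0.2487 0.6271 0.2444] F [ 0.3 -0.8 -0.6] open 0.997
[0.39 0.47 0.24] [-2.000e-04  1.000e-04  1.807e-01 -9.462e-01 -4.694e-01  2.250e-02] rows 7.0
[0.3  0.45 0.24] [-2.000e-04  1.000e-04  1.807e-01 -5.648e-01 -7.283e-01  2.300e-02] rows 7.0
[ 0.5644 -0.0055  0.16  ] [-2.0000e-04  1.0000e-04  1.8070e-01 -2.6338e+00 -2.3571e+00  4.2510e-01] rows 12.0
```

Request:
{"method": "send_rows", "body": {"moves": "0 0 0.1807 -0.94 -0.47 0.02 0;0 0 0.1807 -0.94 -0.47 0.02 0;0 0 0.1807 -0.94 -0.47 0.02 0;0 0 0.1807 -0.94 -0.47 0.02 0;0 0 0.1807 -0.94 -0.47 0.02 0;0 0 0.1807 -0.94 -0.47 0.02 0;0 0 0.1807 -0.94 -0.47 0.02 0", "newtons": 40}}

```text
time: 1.08
eef_pos: [0.389, 0.4705, 0.2411]
tcp_rot: [0.686, 0.728, -0.0, -0.0]
contact_force: [-0.1, -0.1, 0.4]
opening: 0.499
finger_force: 0.0
```

```bash
python3 - <<'E'
from h import *
go((pw(-.118,0,.16),3.3),(pw(-.118,0,.057),3.3))
E
```

```text
t 1.07 at [0.389  0.4705 0.2411] F [-0.1 -0.1  0.4] open 0.499
[ 0.5644 -0.0055  0.16  ] [-1.0000e-04  0.0000e+00  2.0000e-04 -2.4274e+00  7.3520e-01  4.0580e-01] rows 9.0
[ 0.5644 -0.0055  0.057 ] [-1.0000e-04  0.0000e+00  2.0000e-04 -2.4273e+00  7.3540e-01  9.2080e-01] rows 9.0
```

Request:
{"method": "send_rows", "body": {"moves": "0 0 0 -0.81 0.15 0 0;0 0 0 -0.81 0.15 0 0;0 0 0 -0.81 0.15 0 0"}}

```text
time: 1.45
eef_pos: [0.4284, 0.3087, 0.2412]
tcp_rot: [0.685, 0.728, -0.0, 0.0]
contact_force: [-0.4, 0.7, 0.1]
opening: 0.5
finger_force: 0.0
```

Request:
{"method": "send_rows", "body": {"moves": "0 0 0 -0.81 0.15 0 0;0 0 0 -0.81 0.15 0 0;0 0 0 -0.81 0.15 0 0"}}

```text
time: 1.82
eef_pos: [0.4678, 0.1485, 0.2415]
tcp_rot: [0.686, 0.728, 0.0, 0.0]
contact_force: [1.1, -0.5, -0.0]
opening: 0.504
finger_force: 0.0
```

Request:
{"method": "send_rows", "body": {"moves": "0 0 0 -0.807 0.435 0.4 0;0 0 0 -0.807 0.435 0.4 0;0 0 0 -0.807 0.435 0.4 0;0 0 0 -0.807 0.435 0.4 0"}}

```text
time: 2.33
eef_pos: [0.5638, -0.008, 0.1591]
tcp_rot: [0.687, 0.727, -0.001, -0.001]
contact_force: [-0.5, -0.4, 1.5]
opening: 0.501
finger_force: 0.0
```

```bash
python3 - <<'E'
from h import *
go((pw(-.118,0,.057),3.3))
snap("wrist","wrist0")
E
```

```text
t 2.33 at [ 0.5638 -0.008   0.1591] F [-0.5 -0.4  1.5] open 0.501
[ 0.5644 -0.0055  0.057 ] [-6.000e-04 -1.000e-04 -1.000e-04  1.180e-02  5.500e-03  5.103e-01] rows 2.0
```

Request:
{"method": "send_rows", "body": {"moves": "0 0 0 0 0.006 0.2 0;0 0 0 0 0.006 0.4 0;0 0 0 0 0.006 0.51 0;0 0 0 0 0.006 0.51 -1;0 0 0 0 0.006 0.51 -1;0 0 0 0 0.006 0.51 -1;0 0 0 0 0.006 0.51 -1;0 0 0 0 0.006 0.51 -1", "newtons": 40}}

```text
time: 3.38
eef_pos: [0.5653, -0.0045, 0.0605]
tcp_rot: [0.686, 0.727, 0.001, -0.0]
contact_force: [-2.2, 5.6, 2.9]
opening: 0.132
finger_force: 43.1
```

Request:
{"method": "send_rows", "body": {"moves": "0 0 0 0 -0.06 0 -1;0 0 0 0 -0.13 0 -1;0 0 0 0 -0.2 0 -1;0 0 0 0 -0.27 0 -1;0 0 0 0 -0.34 0 -1;0 0 0 0 -0.41 0 -1;0 0 0 0 -0.48 0 -1;0 0 0 0 -0.54 0 -1;0 0 0 0 -0.6 0 -1;0 0 0 0 -0.64 0 -1;0 0 0 0 -0.66 0 -1;0 0 0 0 -0.66 0 -1"}}

```text
time: 4.88
eef_pos: [0.4336, -0.0125, 0.0605]
tcp_rot: [0.686, 0.727, 0.001, 0.0]
contact_force: [-1.4, 5.5, 3.4]
opening: 0.128
finger_force: 43.2
```

Request:
{"method": "send_rows", "body": {"moves": "0 0 0 0 -0.01 0 -1;0 0 0 0 -0.02 0 -1;0 0 0 0 -0.03 0 -1;0 0 0 0 -0.03 0 -1"}}

```text
time: 5.38
eef_pos: [0.4281, -0.0128, 0.0605]
tcp_rot: [0.687, 0.727, 0.001, 0.001]
contact_force: [0.7, 6.5, 0.6]
opening: 0.136
finger_force: 43.0
```

```bash
python3 - <<'E'
from h import *
go((pw(-.255,0,.057),3.3))
E
```

```text
t 5.38 at [ 0.4281 -0.0128  0.0605] F [0.7 6.5 0.6] open 0.136
[ 0.4276 -0.0135  0.057 ] [ 0.0004 -0.0001 -0.     -0.0029 -0.0026  0.0176] rows 1.0
```

Request:
{"method": "send_rows", "body": {"moves": "0 0 0 0 -0.01 0 -1;0 0 0 0 -0.02 0 -1;0 0 0 0 -0.03 0 -1;0 0 0 0 -0.03 0 -1"}}

```text
time: 5.88
eef_pos: [0.426, -0.013, 0.0606]
tcp_rot: [0.687, 0.726, 0.006, 0.005]
contact_force: [17.6, 9.8, -14.7]
opening: 0.131
finger_force: 42.7
```

Request:
{"method": "send_rows", "body": {"moves": "0 0 0 0 0.02 0 -1;0 0 0 0 0.02 0 0;0 0 0 0 0.02 0 0;0 0 0 0 0.02 0 0;0 0 0 0 0.02 -0.3 0;0 0 0 0 0.02 -0.6 0;0 0 0 0 0.02 -0.8 0"}}

```text
time: 6.75
eef_pos: [0.4259, -0.0139, 0.2226]
tcp_rot: [0.687, 0.727, 0.001, 0.002]
contact_force: [-0.2, 0.6, 0.2]
opening: 0.501
finger_force: 0.0
```

```bash
python3 - <<'E'
from h import *
r=snap("top");crop(r["image"],170,140,410,350,3.3,"top1")
snap("scene","scene1")
go(([.5636,.2886,.12],91),)
E
```

```text
t 6.85 at [ 0.4281 -0.0144  0.2253] F [ 1.  -0.6  0.9] open 0.499
[0.5636 0.2886 0.12  ] [ 9.000e-04  1.900e-03 -2.436e-01  1.476e+00  7.574e-01  5.290e-01] rows 9.0
```

View pics/top1.png

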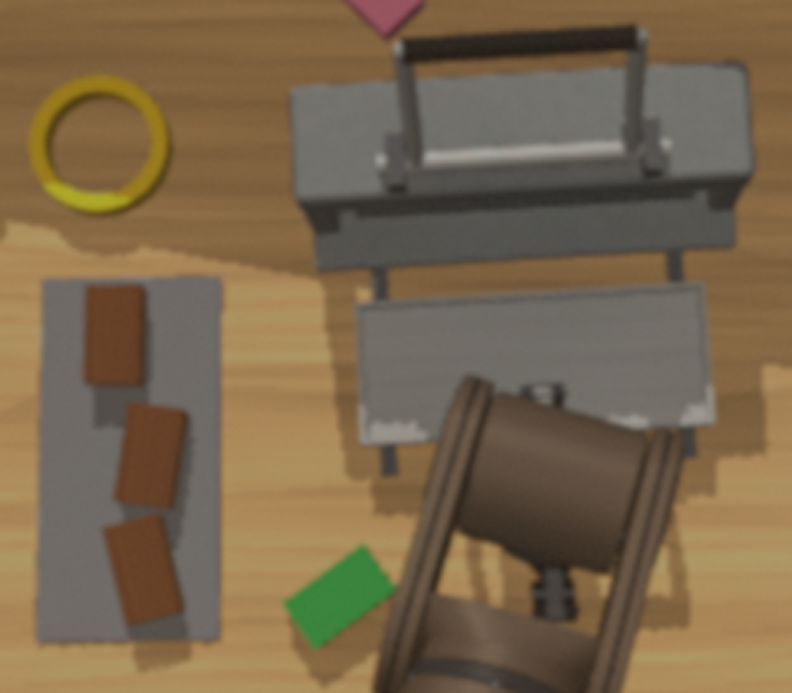

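The tray is fully out: its rim corners are at about (357,303), (702,286), (714,423) and (360,443) in the crop. The plaques haven't moved. I'll add a colour-based detector so I can re-check them before each pick.

```bash
cat >> h.py <<'E'
def plaques(z=.028,r=None):
    r=r or snap("top");h=cv2.cvtColor(r["image"],cv2.COLOR_RGB2HSV)
    m=cv2.inRange(h,(5,125,35),(14,255,150));m=cv2.morphologyEx(m,cv2.MORPH_OPEN,np.ones((3,3)))
    out=[]
    for c in cv2.findContours(m,cv2.RETR_EXTERNAL,cv2.CHAIN_APPROX_NONE)[0]:
        (u,v),s,_=q=cv2.minAreaRect(c)
        if min(s)<10 or max(s)>50: continue
        w=np.array([p2w(r,*b,z) for b in cv2.boxPoints(q)]);e=[w[1]-w[0],w[2]-w[1]];k=int(np.linalg.norm(e[1])>np.linalg.norm(e[0]))
        a=(np.degrees(np.arctan2(e[k][1],e[k][0]))+90)%180-90
        mo=cv2.moments(c);cc=p2w(r,mo["m10"]/mo["m00"],mo["m01"]/mo["m00"],z)
        out.append((cc.tolist(),round(a,1)));print("plaque",cc,"long-axis ang",round(a,1),"px",round(u),round(v),np.round(s,1))
    return out
E
python3 - <<'E'
from h import *
r=snap("top");plaques(r=r)
Q=lambda u,v:((u+.5)/3.3-.5+170,(v+.5)/3.3-.5+140)
w=np.array([p2w(r,*Q(*q),.040) for q in [(357,303),(702,286),(714,423),(360,443)]]);print(w,w.mean(0),pw(-.14,0,.04))
E
```

```text
plaque [0.399  0.2637 0.028 ] long-axis ang 14.4 px 213 312 [30. 17.]
plaque [0.4785 0.261  0.028 ] long-axis ang -6.4 px 215 278 [17.1 29. ]
plaque [0.5633 0.2889 0.028 ] long-axis ang 1.6 px 204 241 [28. 16.]
[[ 0.5844  0.117   0.04  ]
 [ 0.5966 -0.1252  0.04  ]
 [ 0.4999 -0.1323  0.04  ]
 [ 0.4858  0.1137  0.04  ]] [ 0.541675 -0.0067    0.04    ] [np.float64(0.5424346031485175), np.float64(-0.006801471653200404), 0.04]
```

Request:
{"method": "send_rows", "body": {"moves": "0 0 -0.2436 0.74 0.38 0 0.6;0 0 -0.2436 0.74 0.38 0 0.6;0 0 -0.2436 0.74 0.38 0 0.6;0 0 -0.2436 0.74 0.38 0 0.6;0 0 -0.2436 0.74 0.38 0 0.6;0 0 -0.2436 0.74 0.38 0 0.6;0 0 -0.2436 0.74 0.38 0 0.6;0 0 -0.2436 0.74 0.38 0 0.6;0 0 -0.2436 0.74 0.38 0 0.6"}}

```text
time: 8.02
eef_pos: [0.4915, 0.1384, 0.2172]
tcp_rot: [-0.008, 1.0, -0.0, -0.002]
contact_force: [0.6, -0.5, 0.6]
opening: 0.798
finger_force: 0.0
```

```bash
python3 - <<'E'
from h import *
go(([.563,.289,.09],91.6),([.563,.289,.021],91.6))
E
```

```text
t 8.03 at [0.4915 0.1384 0.2172] F [ 0.6 -0.5  0.6] open 0.798
[0.563 0.289 0.09 ] [-1.000e-04 -6.000e-04 -1.800e-03 -3.722e-01  7.469e-01  6.346e-01] rows 4.0
[0.563 0.289 0.021] [-1.000e-04 -6.000e-04 -1.800e-03 -3.734e-01  7.470e-01  9.795e-01] rows 5.0
```

Request:
{"method": "send_rows", "body": {"moves": "0 0 -0.0018 -0.372 0.747 0.45 0.6;0 0 -0.0018 -0.372 0.747 0.45 0.6;0 0 -0.0018 -0.372 0.747 0.45 0.6;0 0 -0.0018 -0.373 0.747 0.7 0.6;0 0 -0.0018 -0.373 0.747 0.7 0.6;0 0 -0.0018 -0.373 0.747 0.85 0.6;0 0 -0.0018 -0.373 0.747 0.94 0.6;0 0 -0.0018 -0.373 0.747 0.979 0.6;0 0 -0.0018 -0.373 0.747 0.979 0.6;0 0 -0.0018 -0.373 0.747 0.979 -1;0 0 -0.0018 -0.373 0.747 0.979 -1;0 0 -0.0018 -0.373 0.747 0.979 -1", "newtons": 40}}

```text
time: 9.52
eef_pos: [0.5656, 0.2897, 0.0251]
tcp_rot: [-0.014, 1.0, 0.0, 0.001]
contact_force: [-0.4, -0.3, 4.6]
opening: 0.457
finger_force: 42.1
```

```bash
python3 - <<'E'
from h import *
t=pw(-.1407,.078,.16)
go((t,93.3-90),(t,3.3))
E
```

```text
t 9.53 at [0.5656 0.2897 0.0251] F [-0.4 -0.3  4.6] open 0.457
[0.5372 0.071  0.16  ] [ 4.0000e-04  2.0000e-04  2.4540e-01  1.7150e-01 -1.0884e+00 -6.7600e-01] rows 9.0
[0.5372 0.071  0.16  ] [ 4.0000e-04  2.0000e-04  2.4540e-01  1.7150e-01 -1.0884e+00 -6.7600e-01] rows 9.0
```

Request:
{"method": "send_rows", "body": {"moves": "0 0 0 0 0 -0.3 -1;0 0 0.03 0 -0.2 -0.5 -1;0 0 0.06 0.05 -0.4 -0.6 -1;0 0 0.09 0.1 -0.6 -0.6 -1;0 0 0.12 0.15 -0.8 -0.6 -1;0 0 0.15 0.17 -0.9 -0.6 -1;0 0 0.18 0.17 -0.95 -0.6 -1;0 0 0.21 0.17 -0.97 -0.6 -1;0 0 0.24 0.17 -0.98 -0.6 -1;0 0 0.2454 0.17 -0.98 -0.6 -1"}}

```text
time: 10.78
eef_pos: [0.5357, 0.0923, 0.1432]
tcp_rot: [0.687, 0.726, -0.0, -0.0]
contact_force: [0.2, -1.2, -0.4]
opening: 0.459
finger_force: 41.5
```

```bash
python3 - <<'E'
from h import *
go((pw(-.1407,.0755,.09),3.3),(pw(-.1407,.0755,.0525),3.3))
E
```

```text
t 10.78 at [0.5357 0.0923 0.1432] F [ 0.2 -1.2 -0.4] open 0.459
[0.5374 0.0685 0.09  ] [-1.000e-04 -0.000e+00 -4.000e-04 -1.190e-01  1.800e-03  2.661e-01] rows 1.0
[0.5374 0.0685 0.0525] [-1.000e-04 -0.000e+00 -4.000e-04 -1.190e-01  2.000e-03  4.536e-01] rows 2.0
```

Request:
{"method": "send_rows", "body": {"moves": "0 0 0 -0.119 0.002 0.1 -1;0 0 0 -0.119 0.002 0.27 -1;0 0 0 -0.119 0.002 0.36 -1;0 0 0 -0.119 0.002 0.42 -1;0 0 0 -0.119 0.002 0.454 -1;0 0 0 -0.119 0.002 0.454 -1;0 0 0 -0.119 0.002 0.454 0.25;0 0 0 -0.119 0.002 0.454 0.25;0 0 0 -0.119 0.002 0.454 0.25;0 0 0 -0.119 0.002 0.25 0.25;0 0 0 -0.119 0.002 0 0.25"}}

```text
time: 12.15
eef_pos: [0.5368, 0.0687, 0.1434]
tcp_rot: [0.686, 0.727, -0.001, -0.001]
contact_force: [1.5, -0.5, -0.3]
opening: 0.628
finger_force: 0.0
```

```bash
python3 - <<'E'
from h import *
p=plaques()
b=min(p,key=lambda q:abs(q[0][0]-.4785)+abs(q[0][1]-.261));x,y=b[0][:2]
go(([x,y,.09],90+b[1]),([x,y,.027],90+b[1]))
E
```

```text
plaque [0.3989 0.2637 0.028 ] long-axis ang 14.8 px 213 312 [29.7 16.8]
plaque [0.4783 0.2609 0.028 ] long-axis ang -7.8 px 215 278 [16.8 29.1]
t 12.2 at [0.5418 0.0687 0.1522] F [2.1 1.3 4.6] open 0.625
[0.4783 0.2609 0.09  ] [ 0.0014  0.0014 -0.2191  0.9783 -0.2649  0.3068] rows 8.0
[0.4783 0.2609 0.027 ] [ 0.0014  0.0014 -0.2191  0.9787 -0.2685  0.6218] rows 8.0
```

Request:
{"method": "send_rows", "body": {"moves": "0 0 -0.03 0.15 0 0 0.6;0 0 -0.06 0.4 -0.1 0 0.6;0 0 -0.09 0.65 -0.18 0 0.6;0 0 -0.12 0.85 -0.24 0 0.6;0 0 -0.15 0.95 -0.247 0.05 0.6;0 0 -0.18 0.978 -0.247 0.1 0.6;0 0 -0.21 0.978 -0.247 0.1 0.6;0 0 -0.2195 0.978 -0.247 0.15 0.6;0 0 -0.2195 0.978 -0.247 0.15 0.6"}}

```text
time: 13.32
eef_pos: [0.4767, 0.261, 0.1128]
tcp_rot: [0.067, 0.998, -0.0, -0.001]
contact_force: [0.3, 0.4, 0.2]
opening: 0.797
finger_force: 0.0
```

```bash
python3 - <<'E'
from h import *
go(([.4785,.2608,.027],83))
E
```

```text
t 13.32 at [0.4767 0.261  0.1128] F [0.3 0.4 0.2] open 0.797
[0.4785 0.2608 0.027 ] [-1.000e-04 -2.000e-04 -2.000e-03 -9.700e-03  4.000e-04  4.288e-01] rows 2.0
```

Request:
{"method": "send_rows", "body": {"moves": "0 0 -0.002 -0.01 0 0.15 0.6;0 0 -0.002 -0.01 0 0.3 0.6;0 0 -0.002 -0.01 0 0.4 0.6;0 0 -0.002 -0.01 0 0.429 0.6;0 0 -0.002 -0.01 0 0.429 0.6;0 0 -0.002 -0.01 0 0.429 -1;0 0 -0.002 -0.01 0 0.429 -1;0 0 -0.002 -0.01 0 0.429 -1;0 0 -0.002 -0.01 0 0.429 -1"}}

```text
time: 14.45
eef_pos: [0.4804, 0.2613, 0.0292]
tcp_rot: [0.061, 0.998, 0.0, 0.001]
contact_force: [-0.1, -0.1, 5.7]
opening: 0.456
finger_force: 41.9
```

```bash
python3 - <<'E'
from h import *
go((pw(-.1407,0,.15),3.3))
E
```

```text
t 14.45 at [0.4804 0.2613 0.0292] F [-0.1 -0.1  5.7] open 0.456
[ 0.5417 -0.0068  0.15  ] [ 4.0000e-04  2.0000e-04  2.2150e-01 -4.6810e-01 -1.2929e+00 -6.0450e-01] rows 8.0
```

Request:
{"method": "send_rows", "body": {"moves": "0 0 0 0 0 -0.3 -1;0 0 0.03 0 -0.2 -0.5 -1;0 0 0.06 -0.1 -0.4 -0.6 -1;0 0 0.09 -0.2 -0.6 -0.6 -1;0 0 0.12 -0.3 -0.8 -0.6 -1;0 0 0.15 -0.4 -0.9 -0.6 -1;0 0 0.18 -0.46 -0.95 -0.6 -1;0 0 0.2215 -0.468 -0.98 -0.6 -1;0 0 0.2215 -0.468 -0.98 -0.6 -1"}}

```text
time: 15.58
eef_pos: [0.548, 0.0544, 0.1469]
tcp_rot: [0.688, 0.726, -0.001, -0.001]
contact_force: [-0.5, 0.1, -1.0]
opening: 0.457
finger_force: 41.1
```

```bash
python3 - <<'E'
from h import *
go((pw(-.1407,-.001,.0562),3.3))
E
```

```text
t 15.57 at [0.548  0.0544 0.1469] F [-0.5  0.1 -1. ] open 0.457
[ 0.5418 -0.0078  0.0562] [-2.000e-04 -0.000e+00 -7.000e-04 -3.093e-01 -4.700e-02  4.536e-01] rows 2.0
```

Request:
{"method": "send_rows", "body": {"moves": "0 0 0 -0.2 -0.03 0 -1;0 0 0 -0.309 -0.047 0.05 -1;0 0 0 -0.309 -0.047 0.2 -1;0 0 0 -0.309 -0.047 0.34 -1;0 0 0 -0.309 -0.047 0.42 -1;0 0 0 -0.309 -0.047 0.454 -1;0 0 0 -0.309 -0.047 0.454 -1;0 0 0 -0.309 -0.047 0.454 0.25;0 0 0 -0.309 -0.047 0.454 0.25;0 0 0 -0.309 -0.047 0.454 0.25;0 0 0 -0.309 -0.047 0.25 0.25;0 0 0 -0.309 -0.047 0.05 0.25"}}

```text
time: 17.08
eef_pos: [0.5423, -0.0072, 0.1384]
tcp_rot: [0.686, 0.727, -0.0, -0.0]
contact_force: [0.2, -0.7, 0.2]
opening: 0.625
finger_force: 0.0
```

Request:
{"method": "send_rows", "body": {"moves": "0 0 -0.03 0.25 -0.1 0 0.6;0 0 -0.06 0.5 -0.2 0 0.6;0 0 -0.09 0.75 -0.3 0 0.6;0 0 -0.12 0.95 -0.4 0 0.6;0 0 -0.15 0.95 -0.5 0 0.6;0 0 -0.15 0.95 -0.5 0 0.6;0 0 -0.15 0.95 -0.5 0 0.6"}}

```text
time: 17.95
eef_pos: [0.4327, 0.1765, 0.1382]
tcp_rot: [0.283, 0.959, 0.0, 0.001]
contact_force: [-1.3, 0.4, -1.0]
opening: 0.801
finger_force: 0.0
```

```bash
python3 - <<'E'
from h import *
p=plaques();p=plaques(z=.054)
go(([.3988,.2635,.11],104.6),([.3988,.2635,.028],104.6))
E
```

```text
plaque [0.5419 0.0726 0.028 ] long-axis ang -90.0 px 297 250 [15. 28.]
plaque [ 0.5467 -0.0047  0.028 ] long-axis ang -90.0 px 330 248 [16. 27.]
plaque [0.5384 0.0714 0.054 ] long-axis ang -89.9 px 297 250 [15. 28.]
plaque [ 0.5431 -0.0046  0.054 ] long-axis ang -90.0 px 330 248 [16. 27.]
t 18.05 at [0.4329 0.1762 0.1381] F [ 0.1 -0.3 -0.3] open 0.801
[0.3988 0.2635 0.11  ] [ 0.000e+00  1.000e-04 -1.318e-01  3.801e-01  2.739e-01  1.402e-01] rows 5.0
[0.3988 0.2635 0.028 ] [ 0.000e+00  1.000e-04 -1.318e-01  3.804e-01  2.736e-01  5.502e-01] rows 5.0
```

```bash
python3 - <<'E'
from h import *
r=snap("scene","s2");print(w2p(r,[.3988,.2635,.028]));plaques(r=r)
E
```

```text
[428.89247623 329.83296688]
plaque [-1.9569 -1.7096  0.028 ] long-axis ang 41.1 px 489 20 [21.4 38.7]
```

```bash
python3 - <<'E'
from h import *
im=cv2.imread("pics/s2.png")[:,:,::-1];crop(im,330,230,500,400,4.7,"s2c")
im=cv2.imread("pics/s2c.png");cv2.imwrite("pics/s2c.png",im[:600])
E
```

```text
(no output)
```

View pics/s2c.png

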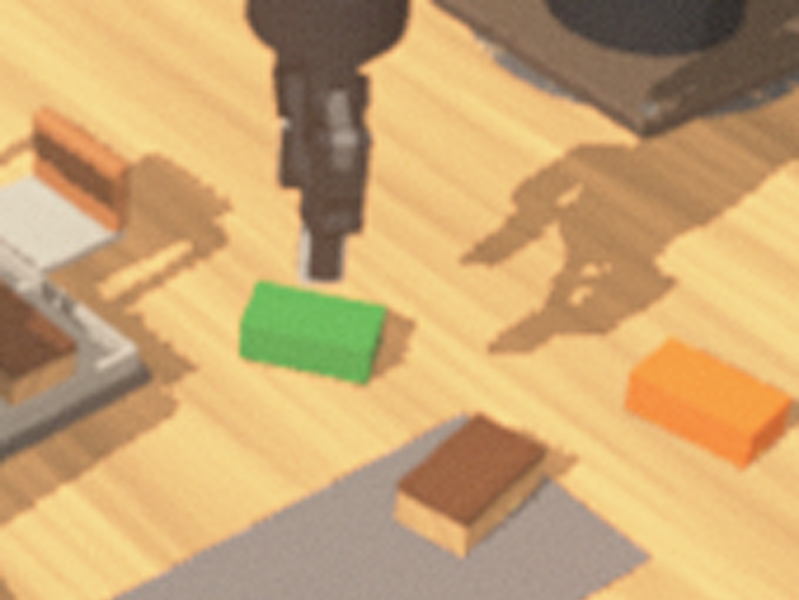

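The last plaque's top is centred near (471,467) in the crop, which is pixel (430,329). I predicted (429,330), so it hasn't moved and I'll pick it up.

Request:
{"method": "send_rows", "body": {"moves": "0 0 -0.03 0.15 0.1 0 0.6;0 0 -0.06 0.38 0.274 0 0.6;0 0 -0.09 0.38 0.274 0.1 0.6;0 0 -0.12 0.38 0.274 0.2 0.6;0 0 -0.1318 0.38 0.274 0.25 0.6;0 0 -0.1318 0.38 0.274 0.4 0.6;0 0 -0.1318 0.38 0.274 0.5 0.6;0 0 -0.1318 0.38 0.274 0.55 0.6;0 0 -0.1318 0.38 0.274 0.55 -1;0 0 -0.1318 0.38 0.274 0.55 -1;0 0 -0.1318 0.38 0.274 0.55 -1;0 0 -0.1318 0.38 0.274 0.55 -1"}}

```text
time: 19.6
eef_pos: [0.3982, 0.2641, 0.0285]
tcp_rot: [-0.128, 0.992, 0.0, 0.001]
contact_force: [-0.2, -0.3, 1.4]
opening: 0.459
finger_force: 41.0
```

```bash
python3 - <<'E'
from h import *
go((pw(-.1407,-.076,.15),3.3))
E
```

```text
t 19.6 at [0.3982 0.2641 0.0285] F [-0.2 -0.3  1.4] open 0.459
[ 0.5461 -0.0827  0.15  ] [ 3.0000e-04  2.0000e-04  2.8180e-01 -2.7500e-01 -1.8652e+00 -6.0710e-01] rows 10.0
```

Request:
{"method": "send_rows", "body": {"moves": "0 0 0 0 0 -0.3 -1;0 0 0.03 0 -0.1 -0.55 -1;0 0 0.06 -0.03 -0.3 -0.6 -1;0 0 0.09 -0.06 -0.5 -0.6 -1;0 0 0.12 -0.09 -0.7 -0.6 -1;0 0 0.15 -0.12 -0.85 -0.6 -1;0 0 0.18 -0.14 -0.9 -0.6 -1;0 0 0.21 -0.14 -0.93 -0.6 -1;0 0 0.24 -0.14 -0.93 -0.6 -1;0 0 0.27 -0.14 -0.93 -0.6 -1;0 0 0.2818 -0.14 -0.93 -0.6 -1"}}

```text
time: 20.98
eef_pos: [0.4717, 0.0911, 0.1476]
tcp_rot: [0.688, 0.726, -0.0, -0.0]
contact_force: [-0.4, -0.4, -0.8]
opening: 0.456
finger_force: 40.6
```

```bash
python3 - <<'E'
from h import *
go((pw(-.1407,-.076,.15),3.3),(pw(-.1407,-.076,.0555),3.3))
E
```

```text
t 20.98 at [0.4717 0.0911 0.1476] F [-0.4 -0.4 -0.8] open 0.456
[ 0.5461 -0.0827  0.15  ] [-0.000e+00  0.000e+00 -5.000e-04 -8.879e-01  3.245e-01 -1.190e-02] rows 4.0
[ 0.5461 -0.0827  0.0555] [-0.000e+00  0.000e+00 -5.000e-04 -8.879e-01  3.246e-01  4.606e-01] rows 4.0
```

Request:
{"method": "send_rows", "body": {"moves": "0 0 0 -0.25 0.1 0 -1;0 0 0 -0.5 0.2 0 -1;0 0 0 -0.75 0.28 0 -1;0 0 0 -0.888 0.325 0 -1;0 0 0 -0.888 0.325 0.12 -1;0 0 0 -0.888 0.325 0.28 -1;0 0 0 -0.888 0.325 0.4 -1;0 0 0 -0.888 0.325 0.46 -1;0 0 0 -0.888 0.325 0.46 -1;0 0 0 -0.888 0.325 0.46 0.25;0 0 0 -0.888 0.325 0.46 0.25;0 0 0 -0.888 0.325 0.46 0.25"}}

```text
time: 22.48
eef_pos: [0.5473, -0.0825, 0.0562]
tcp_rot: [0.686, 0.727, 0.0, 0.0]
contact_force: [-0.2, -0.1, -0.3]
opening: 0.624
finger_force: 0.0
```

Request:
{"method": "send_rows", "body": {"moves": "0 0 0 0 0 -0.2 0.25;0 0 0 0 0 -0.5 0.25;0 0 0 0.15 -0.25 -0.55 0.1;0 0 0 0.3 -0.5 -0.55 0;0 0 0 0.38 -0.6 -0.55 0;0 0 0 0.38 -0.6 -0.55 0;0 0 0 0.38 -0.6 -0.55 0"}}

```text
time: 23.35
eef_pos: [0.4238, -0.0139, 0.1663]
tcp_rot: [0.686, 0.727, 0.0, 0.001]
contact_force: [0.2, 0.4, -0.2]
opening: 0.5
finger_force: 0.0
```

```bash
python3 - <<'E'
from h import *
r=snap("top");plaques(z=.054,r=r);s=snap("scene");
a=cv2.resize(r["image"][190:270,260:400],None,fx=4.5,fy=4.5,interpolation=2);b=cv2.resize(s["image"][220:350,200:420],None,fx=2.86,fy=2.86,interpolation=2)
cv2.imwrite("pics/tray2.png",np.vstack([a[:, :629],b[:220,:629][:, :629]] if 0 else [a[:240,:629],b[:,:629]])[:,:,::-1])
go((pw(-.2562,0,.062),3.3))
E
```

```text
plaque [0.5389 0.0708 0.054 ] long-axis ang -89.9 px 297 250 [16. 28.]
plaque [ 0.5435 -0.0046  0.054 ] long-axis ang -90.0 px 330 248 [16. 27.]
plaque [ 0.5478 -0.0797  0.054 ] long-axis ang -89.9 px 364 246 [15. 27.]
t 23.45 at [ 0.4239 -0.0141  0.1661] F [-0.3 -0.6  0.7] open 0.502
[ 0.4264 -0.0135  0.062 ] [ 1.000e-04  1.000e-04 -1.000e-04  2.300e-03  1.230e-02  5.207e-01] rows 2.0
```

View pics/tray2.png

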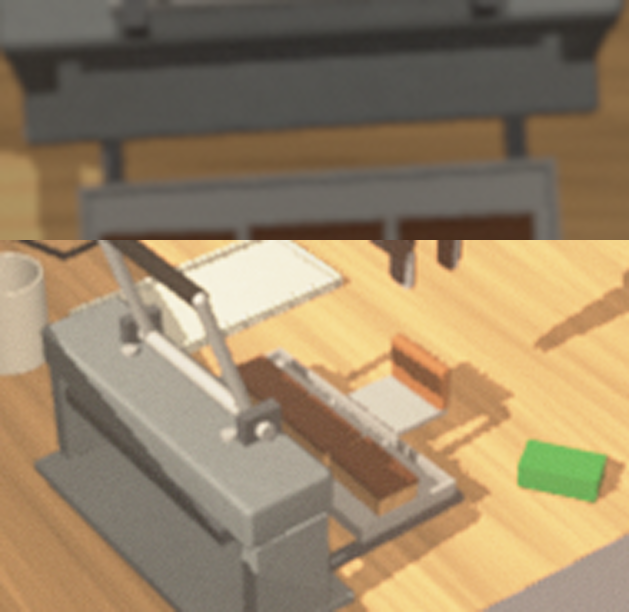

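All three plaques lie flat in a row in the tray. Next I'll grip the tab and push the tray home.

Request:
{"method": "send_rows", "body": {"moves": "0 0 0 0 0.015 0.2 0;0 0 0 0 0.015 0.4 0;0 0 0 0 0.015 0.51 0;0 0 0 0 0.015 0.51 0;0 0 0 0 0.015 0.51 -1;0 0 0 0 0.015 0.51 -1;0 0 0 0 0.015 0.51 -1;0 0 0 0 0.015 0.51 -1;0 0 0 0 0.015 0.51 -1"}}

```text
time: 24.58
eef_pos: [0.4272, -0.0138, 0.0652]
tcp_rot: [0.686, 0.727, 0.001, 0.002]
contact_force: [-0.2, 0.1, 5.6]
opening: 0.131
finger_force: 41.0
```

Request:
{"method": "send_rows", "body": {"moves": "0 0 0 0 0.05 0 -1;0 0 0 0 0.11 0 -1;0 0 0 0 0.17 0 -1;0 0 0 0 0.23 0 -1;0 0 0 0 0.29 0 -1;0 0 0 0 0.35 0 -1;0 0 0 0 0.41 0 -1;0 0 0 0 0.47 0 -1;0 0 0 0 0.53 0 -1;0 0 0 0 0.59 0 -1;0 0 0 0 0.64 0 -1;0 0 0 0 0.66 0 -1"}}

```text
time: 26.08
eef_pos: [0.5587, -0.0058, 0.0652]
tcp_rot: [0.686, 0.727, 0.0, 0.001]
contact_force: [-2.7, 0.4, 7.3]
opening: 0.129
finger_force: 41.2
```

Request:
{"method": "send_rows", "body": {"moves": "0 0 0 0 0.01 0 -1;0 0 0 0 0.02 0 -1;0 0 0 0 0.03 0 -1;0 0 0 0 0.04 0 -1;0 0 0 0 0.04 0 -1"}}

```text
time: 26.7
eef_pos: [0.5659, -0.0054, 0.0652]
tcp_rot: [0.686, 0.727, -0.0, 0.0]
contact_force: [-3.7, -0.1, 8.3]
opening: 0.131
finger_force: 41.3
```

Request:
{"method": "send_rows", "body": {"moves": "0 0 0 0 0.01 0 -1;0 0 0 0 0.02 0 -1;0 0 0 0 0.02 0 -1;0 0 0 0 0.02 0 -1"}}

```text
time: 27.2
eef_pos: [0.566, -0.0053, 0.0652]
tcp_rot: [0.686, 0.728, -0.004, -0.004]
contact_force: [-17.9, -1.7, 18.4]
opening: 0.133
finger_force: 43.1
```

Request:
{"method": "send_rows", "body": {"moves": "0 0 0 0 -0.02 0 -1;0 0 0 0 -0.02 0 0;0 0 0 0 -0.02 0 0;0 0 0 0 -0.02 0 0;0 0 0 0 -0.02 -0.3 0;0 0 0 0 -0.02 -0.6 0;0 0 0 0 -0.02 -0.9 0;0 0 0 0 -0.02 -0.98 0;0 0 0 0 -0.02 -0.98 0"}}

```text
time: 28.32
eef_pos: [0.5661, -0.0053, 0.2606]
tcp_rot: [0.686, 0.727, 0.001, 0.001]
contact_force: [-0.1, -0.1, -0.8]
opening: 0.5
finger_force: 0.0
```

Request:
{"method": "send_rows", "body": {"moves": "0 0 0 0 0.1 -0.25 0;0 0 0 0 0.3 -0.5 0;0 0 0 0 0.5 -0.5 0;0 0 0 0 0.65 -0.5 0;0 0 0 0 0.65 -0.5 0;0 0 0 0 0.65 -0.5 0"}}

```text
time: 29.08
eef_pos: [0.6945, 0.0023, 0.3566]
tcp_rot: [0.686, 0.727, -0.002, -0.002]
contact_force: [0.5, -0.1, -0.7]
opening: 0.502
finger_force: 0.0
```

```bash
python3 - <<'E'
from h import *
r=snap("top"); crop(r["image"],250,140,410,250,5,"press2");snap("scene","scene3")
go((pw(.0172,0,.277),3.3))
E
```

```text
t 29.18 at [0.6945 0.0023 0.3586] F [ 0.2  0.3 -0. ] open 0.503
[0.6994 0.0023 0.277 ] [-3.000e-04 -1.000e-04 -0.000e+00 -1.500e-03  2.490e-02  4.081e-01] rows 2.0
```

View pics/scene3.png

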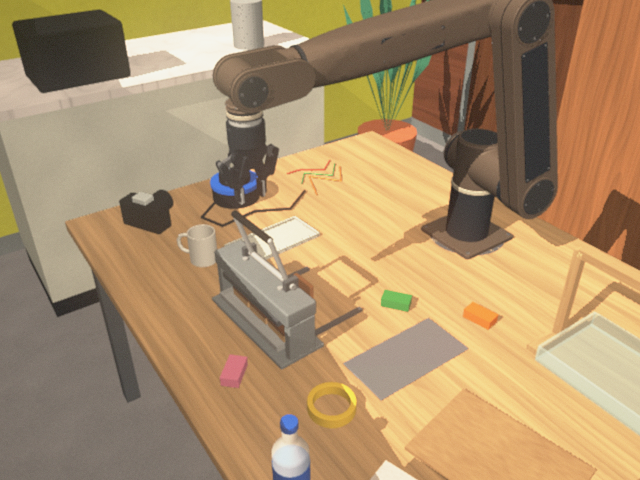

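Request:
{"method": "send_rows", "body": {"moves": "0 0 0 0 0.025 0.15 0;0 0 0 0 0.025 0.3 0;0 0 0 0 0.025 0.385 0;0 0 0 0 0.025 0.385 0;0 0 0 0 0.025 0.385 -1;0 0 0 0 0.025 0.385 -1;0 0 0 0 0.025 0.385 -1;0 0 0 0 0.025 0.385 -1;0 0 0 0 0.025 0.385 -1", "newtons": 30}}

```text
time: 30.3
eef_pos: [0.6995, 0.0023, 0.285]
tcp_rot: [0.686, 0.727, -0.001, -0.0]
contact_force: [-5.5, -0.3, 3.4]
opening: 0.176
finger_force: 29.5
```

```bash
python3 - <<'E'
from h import *
s=ctrl.get_state();print(s["eef_pos"],s["contact_force"],s["opening"])
for q in np.arange(0,1.16,.1):
    th=.3-q;print(round(q,2),np.round([(.13*np.sin(th)-.13*np.sin(.3))/.2, -(.13*np.cos(th)-.13*np.cos(.3))/.2],4))
E
```

```text
[0.6995086  0.00234086 0.28504846] [-5.53283802 -0.27125167  3.42658822] 0.17576015842011142
0.0 [ 0. -0.]
0.1 [-0.063  -0.0161]
0.2 [-0.1272 -0.0258]
0.3 [-0.1921 -0.029 ]
0.4 [-0.257  -0.0258]
0.5 [-0.3212 -0.0161]
0.6 [-0.3842 -0.    ]
0.7 [-0.4452  0.0223]
0.8 [-0.5037  0.0505]
0.9 [-0.5591  0.0845]
1.0 [-0.6108  0.1238]
1.1 [-0.6584  0.1681]
```

Request:
{"method": "send_rows", "body": {"moves": "0 0 0 0 -0.031 -0.009 -1;0 0 0 0 -0.063 -0.016 -1;0 0 0 0 -0.095 -0.0215 -1;0 0 0 0 -0.127 -0.026 -1;0 0 0 0 -0.16 -0.028 -1;0 0 0 0 -0.192 -0.029 -1;0 0 0 0 -0.225 -0.028 -1;0 0 0 0 -0.257 -0.026 -1;0 0 0 0 -0.289 -0.0215 -1;0 0 0 0 -0.321 -0.016 -1;0 0 0 0 -0.353 -0.009 -1;0 0 0 0 -0.384 0 -1"}}

```text
time: 31.8
eef_pos: [0.6282, -0.002, 0.2893]
tcp_rot: [0.686, 0.727, 0.006, 0.007]
contact_force: [5.6, 2.2, 8.9]
opening: 0.169
finger_force: 31.0
```

```bash
python3 - <<'E'
from h import *
s=ctrl.get_state();print(s["eef_pos"],s["contact_force"],s["wrist_torque"],s["opening"]); 
for q in np.arange(.6,1.16,.05):
    th=.3-q;print(round(q,2),np.round([(.13*np.sin(th)-.13*np.sin(-.3))/.2, -(.13*np.cos(th)-.13*np.cos(.3))/.2],4))
E
```

```text
[ 0.62821637 -0.00201163  0.28929555] [5.55304672 2.22263118 8.93088729] [ 0.07746176 -1.38966467  0.04675365] 0.16946148057306124
0.6 [ 0. -0.]
0.65 [-0.0308  0.0104]
0.7 [-0.061   0.0223]
0.75 [-0.0906  0.0357]
0.8 [-0.1195  0.0505]
0.85 [-0.1477  0.0668]
0.9 [-0.1749  0.0845]
0.95 [-0.2013  0.1035]
1.0 [-0.2267  0.1238]
1.05 [-0.251   0.1454]
1.1 [-0.2742  0.1681]
1.15 [-0.2962  0.192 ]
```

Request:
{"method": "send_rows", "body": {"moves": "0 0 0 0 -0.02 0.01 -1;0 0 0 0 -0.045 0.022 -1;0 0 0 0 -0.07 0.034 -1;0 0 0 0 -0.1 0.048 -1;0 0 0 0 -0.125 0.062 -1;0 0 0 0 -0.15 0.078 -1;0 0 0 0 -0.175 0.094 -1;0 0 0 0 -0.2 0.112 -1;0 0 0 0 -0.225 0.132 -1", "newtons": 40}}

```text
time: 32.92
eef_pos: [0.5835, -0.0048, 0.2649]
tcp_rot: [0.686, 0.727, 0.006, 0.008]
contact_force: [5.0, 1.8, 10.2]
opening: 0.171
finger_force: 43.4
```

```bash
cat > lev.py <<'E'
from h import *
s=ctrl.get_state();p=s["eef_pos"];dx=p[0]-.6995
th=np.arcsin(np.sin(.3)+dx/.998/.13);print(s["time"],p.round(4),"F",s["contact_force"].round(1),"q~",round(.3-th,3),"zoff",round((p[2]-.155-.13*np.cos(th))*1000,1),s["opening"].round(3))
E
python3 lev.py
```

```text
Traceback (most recent call last):
  File "lev.py", line 3, in <module>
    th=np.arcsin(np.sin(.3)+dx/.998/.13);print(s["time"],p.round(4),"F",s["contact_force"].round(1),"q~",round(.3-th,3),"zoff",round((p[2]-.155-.13*np.cos(th))*1000,1),s["opening"].round(3))
                                                                                                                                                                        ^^^^^^^^^^^^^^^^^^
AttributeError: 'float' object has no attribute 'round'
```

```bash
sed -i 's/,s\["opening"\].round(3))/)/' lev.py; python3 lev.py; python3 - <<'E'
from h import *
s=snap("scene"); crop(s["image"],200,180,370,360,3.3,"lev1")
E
```

```text
32.925 [ 0.5835 -0.0048  0.2649] F [ 5.   1.8 10.2] q~ 0.942 zoff 5.8
```

View pics/lev1.png

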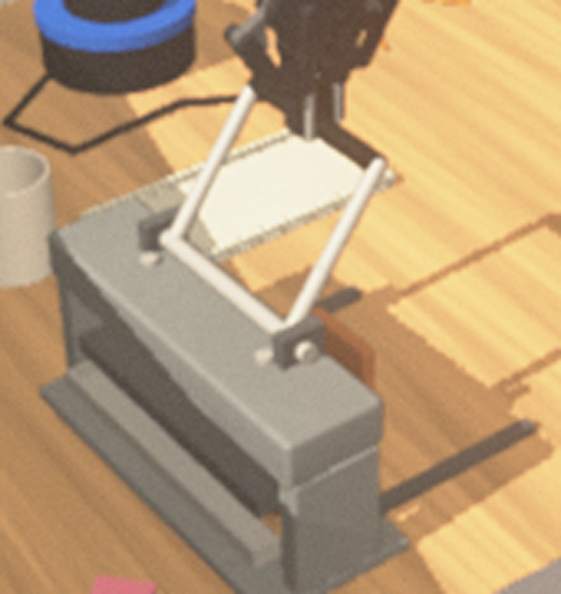

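The fingers still hold the bar and the lever is at about 0.94 rad. I'll continue to the stop.

Request:
{"method": "send_rows", "body": {"moves": "0 0 0 0 -0.014 0.011 -1;0 0 0 0 -0.028 0.022 -1;0 0 0 0 -0.041 0.034 -1;0 0 0 0 -0.054 0.046 -1;0 0 0 0 -0.067 0.059 -1;0 0 0 0 -0.08 0.072 -1;0 0 0 0 -0.08 0.072 -1"}}

```text
time: 33.85
eef_pos: [0.5693, -0.0056, 0.2516]
tcp_rot: [0.687, 0.727, 0.008, 0.009]
contact_force: [4.8, 2.7, 15.8]
opening: 0.164
finger_force: 45.1
```

```bash
python3 lev.py
```

```text
33.85 [ 0.5693 -0.0056  0.2516] F [ 4.8  2.7 15.8] q~ 1.087 zoff 4.9
```

Request:
{"method": "send_rows", "body": {"moves": "0 0 0 0 -0.008 0.01 -1;0 0 0 0 -0.015 0.02 -1;0 0 0 0 -0.022 0.03 -1;0 0 0 0 -0.022 0.03 -1"}}

```text
time: 34.35
eef_pos: [0.5688, -0.0057, 0.2512]
tcp_rot: [0.686, 0.727, 0.012, 0.014]
contact_force: [7.7, 4.1, 26.3]
opening: 0.167
finger_force: 46.1
```

```bash
python3 lev.py
```

```text
34.35 [ 0.5688 -0.0057  0.2512] F [ 7.7  4.1 26.3] q~ 1.093 zoff 4.9
```

At the stop. I'll hold it for 2.5 s.

Request:
{"method": "send_rows", "body": {"moves": "0 0 0 0 0 0 -1;0 0 0 0 0 0 -1;0 0 0 0 0 0 -1;0 0 0 0 0 0 -1;0 0 0 0 0 0 -1;0 0 0 0 0 0 -1;0 0 0 0 0 0 -1;0 0 0 0 0 0 -1;0 0 0 0 0 0 -1;0 0 0 0 0 0 -1"}}

```text
time: 35.6
eef_pos: [0.5687, -0.0057, 0.2512]
tcp_rot: [0.686, 0.727, 0.012, 0.014]
contact_force: [8.6, 4.0, 26.8]
opening: 0.166
finger_force: 46.1
```

Request:
{"method": "send_rows", "body": {"moves": "0 0 0 0 0 0 -1;0 0 0 0 0 0 -1;0 0 0 0 0 0 -1;0 0 0 0 0 0 -1;0 0 0 0 0 0 -1;0 0 0 0 0 0 -1;0 0 0 0 0 0 -1;0 0 0 0 0 0 -1;0 0 0 0 0 0 -1;0 0 0 0 0 0 -1"}}

```text
time: 36.85
eef_pos: [0.5688, -0.0057, 0.2512]
tcp_rot: [0.686, 0.727, 0.012, 0.014]
contact_force: [7.6, 4.6, 26.3]
opening: 0.167
finger_force: 46.1
```

```bash
python3 lev.py; python3 - <<'E'
import numpy as np
for q in np.arange(1.1,-.01,-.05):
    th=.3-q;print(round(q,2),np.round([(.13*np.sin(th)-.13*np.sin(-.8))/.2, -(.13*np.cos(th)-.13*np.cos(.8))/.2],3),np.round([(.13*np.sin(th)-.13*np.sin(-.2))/.2, -(.13*np.cos(th)-.13*np.cos(.2))/.2],3))
E
```

```text
36.85 [ 0.5688 -0.0057  0.2512] F [ 7.6  4.6 26.3] q~ 1.093 zoff 4.9
1.1 [ 0. -0.] [-0.337  0.184]
1.05 [ 0.023 -0.023] [-0.314  0.161]
1.0 [ 0.048 -0.044] [-0.29  0.14]
0.95 [ 0.073 -0.065] [-0.264  0.12 ]
0.9 [ 0.099 -0.084] [-0.238  0.101]
0.85 [ 0.127 -0.101] [-0.211  0.083]
0.8 [ 0.155 -0.118] [-0.182  0.067]
0.75 [ 0.184 -0.132] [-0.154  0.052]
0.7 [ 0.213 -0.146] [-0.124  0.038]
0.65 [ 0.243 -0.158] [-0.094  0.026]
0.6 [ 0.274 -0.168] [-0.063  0.016]
0.55 [ 0.305 -0.177] [-0.032  0.007]
0.5 [ 0.337 -0.184] [ 0. -0.]
0.45 [ 0.369 -0.19 ] [ 0.032 -0.006]
0.4 [ 0.401 -0.194] [ 0.064 -0.01 ]
0.35 [ 0.434 -0.196] [ 0.097 -0.012]
0.3 [ 0.466 -0.197] [ 0.129 -0.013]
0.25 [ 0.499 -0.196] [ 0.162 -0.012]
0.2 [ 0.531 -0.194] [ 0.194 -0.01 ]
0.15 [ 0.563 -0.19 ] [ 0.226 -0.006]
0.1 [ 0.595 -0.184] [0.258 0.   ]
0.05 [ 0.627 -0.177] [0.29  0.007]
-0.0 [ 0.658 -0.168] [0.321 0.016]
```

Request:
{"method": "send_rows", "body": {"moves": "0 0 0 0 0.015 -0.02 -1;0 0 0 0 0.037 -0.046 -1;0 0 0 0 0.061 -0.069 -1;0 0 0 0 0.078 -0.084 -1;0 0 0 0 0.106 -0.108 -1;0 0 0 0 0.135 -0.13 -1;0 0 0 0 0.166 -0.15 -1;0 0 0 0 0.197 -0.17 -1;0 0 0 0 0.228 -0.186 -1;0 0 0 0 0.259 -0.203 -1;0 0 0 0 0.291 -0.218 -1;0 0 0 0 0.324 -0.23 -1"}}

```text
time: 38.35
eef_pos: [0.6235, -0.0021, 0.2816]
tcp_rot: [0.686, 0.727, -0.0, -0.0]
contact_force: [0.2, -2.7, 1.0]
opening: 0.169
finger_force: 46.2
```

```bash
python3 lev.py
```

```text
38.35 [ 0.6235 -0.0021  0.2816] F [ 0.2 -2.7  1. ] q~ 0.594 zoff 2.2
```

Request:
{"method": "send_rows", "body": {"moves": "0 0 0 0 0.031 -0.009 -1;0 0 0 0 0.063 -0.016 -1;0 0 0 0 0.095 -0.022 -1;0 0 0 0 0.127 -0.026 -1;0 0 0 0 0.16 -0.028 -1;0 0 0 0 0.192 -0.029 -1;0 0 0 0 0.225 -0.028 -1;0 0 0 0 0.257 -0.026 -1;0 0 0 0 0.289 -0.022 -1;0 0 0 0 0.321 -0.016 -1;0 0 0 0 0.353 -0.009 -1;0 0 0 0 0.378 0 -1"}}

```text
time: 39.85
eef_pos: [0.6991, 0.0028, 0.2817]
tcp_rot: [0.686, 0.727, 0.0, -0.0]
contact_force: [-1.2, 0.6, 4.3]
opening: 0.166
finger_force: 46.4
```

Request:
{"method": "send_rows", "body": {"moves": "0 0 0 0 0.01 0.003 -1;0 0 0 0 0.012 0.004 -1"}}

```text
time: 40.1
eef_pos: [0.6995, 0.0028, 0.2816]
tcp_rot: [0.686, 0.727, -0.002, -0.002]
contact_force: [-7.6, 0.1, 5.4]
opening: 0.167
finger_force: 46.3
```

```bash
python3 lev.py
```

```text
40.1 [0.6995 0.0028 0.2816] F [-7.6  0.1  5.4] q~ 0.0 zoff 2.4
```

Request:
{"method": "send_rows", "body": {"moves": "0 0 0 0 0 0 0;0 0 0 0 0 0 0;0 0 0 0 0 0 0;0 0 0 0 0 -0.2 0;0 0 0 0 0 -0.4 0;0 0 0 0 -0.2 -0.4 0;0 0 0 0 -0.45 -0.3 0;0 0 0 0 -0.665 0 0;0 0 0 0 -0.67 0.2 0;0 0 0 0 -0.67 0.4 0;0 0 0 0 -0.67 0.5 0;0 0 0 0 -0.67 0.5 0"}}

```text
time: 41.6
eef_pos: [0.5668, -0.0051, 0.1799]
tcp_rot: [0.686, 0.727, -0.001, -0.001]
contact_force: [0.0, 0.5, 0.4]
opening: 0.502
finger_force: 0.0
```

```bash
python3 - <<'E'
from h import *
go(([.566,-.0053,.066],3.3))
E
```

```text
t 41.6 at [ 0.5668 -0.0051  0.1799] F [0.  0.5 0.4] open 0.502
[ 0.566  -0.0053  0.066 ] [-4.000e-04 -1.000e-04  0.000e+00 -1.200e-03 -2.900e-03  5.696e-01] rows 2.0
```

Request:
{"method": "send_rows", "body": {"moves": "0 0 0 0 0 0.2 0;0 0 0 0 -0.003 0.4 0;0 0 0 0 -0.003 0.57 0;0 0 0 0 -0.003 0.57 0;0 0 0 0 -0.003 0.57 -1;0 0 0 0 -0.003 0.57 -1;0 0 0 0 -0.003 0.57 -1;0 0 0 0 -0.003 0.57 -1;0 0 0 0 -0.003 0.57 -1"}}

```text
time: 42.72
eef_pos: [0.566, -0.0057, 0.07]
tcp_rot: [0.686, 0.728, -0.002, -0.001]
contact_force: [-8.1, -1.9, 8.5]
opening: 0.129
finger_force: 40.4
```

Request:
{"method": "send_rows", "body": {"moves": "0 0 0 0 -0.04 0 -1;0 0 0 0 -0.1 0 -1;0 0 0 0 -0.16 0 -1;0 0 0 0 -0.22 0 -1;0 0 0 0 -0.28 0 -1;0 0 0 0 -0.34 0 -1;0 0 0 0 -0.4 0 -1;0 0 0 0 -0.46 0 -1;0 0 0 0 -0.52 0 -1;0 0 0 0 -0.58 0 -1;0 0 0 0 -0.63 0 -1;0 0 0 0 -0.66 0 -1"}}

```text
time: 44.22
eef_pos: [0.437, -0.0135, 0.07]
tcp_rot: [0.686, 0.727, 0.002, 0.003]
contact_force: [2.2, -0.2, 8.2]
opening: 0.132
finger_force: 41.4
```

Request:
{"method": "send_rows", "body": {"moves": "0 0 0 0 -0.015 0 -1;0 0 0 0 -0.03 0 -1;0 0 0 0 -0.045 0 -1;0 0 0 0 -0.055 0 -1;0 0 0 0 -0.055 0 -1"}}

```text
time: 44.85
eef_pos: [0.4261, -0.0142, 0.07]
tcp_rot: [0.686, 0.727, 0.001, 0.003]
contact_force: [1.6, -0.2, 9.2]
opening: 0.132
finger_force: 41.6
```

Request:
{"method": "send_rows", "body": {"moves": "0 0 0 0 -0.01 0 -1;0 0 0 0 -0.02 0 -1;0 0 0 0 -0.03 0 -1;0 0 0 0 -0.03 0 -1"}}

```text
time: 45.35
eef_pos: [0.4258, -0.0142, 0.0701]
tcp_rot: [0.687, 0.726, 0.008, 0.01]
contact_force: [23.5, 4.2, -11.9]
opening: 0.131
finger_force: 41.5
```

At the stop. I'll release the tab, lift, and look.

Request:
{"method": "send_rows", "body": {"moves": "0 0 0 0 0.03 0 -1;0 0 0 0 0.03 0 0;0 0 0 0 0.03 0 0;0 0 0 0 0.03 0 0;0 0 0 0 0.03 -0.3 0;0 0 0 0 0.03 -0.5 0;0 0 0 0 0.03 -0.5 0"}}

```text
time: 46.22
eef_pos: [0.426, -0.014, 0.1707]
tcp_rot: [0.686, 0.727, 0.002, 0.003]
contact_force: [0.2, 0.1, 0.1]
opening: 0.5
finger_force: 0.0
```

```bash
python3 - <<'E'
from h import *
p=plaques(z=.054); x,y=min(p,key=lambda q:q[0][1])[0][:2]
go(([x,y,.12],3.3),([x,y,.0535],3.3)); print([pw(-.1407,k,0) for k in(-.078,0,.078)])
E
```

```text
plaque [0.5387 0.071  0.054 ] long-axis ang -87.3 px 297 250 [15.6 28.6]
plaque [ 0.5434 -0.0045  0.054 ] long-axis ang -90.0 px 330 248 [16. 27.]
plaque [ 0.5577 -0.0894  0.054 ] long-axis ang -89.9 px 368 242 [14. 27.]
t 46.27 at [ 0.4245 -0.0136  0.1683] F [-0.1  0.1 -0.2] open 0.501
[ 0.5577 -0.0894  0.12  ] [ 5.000e-04  2.000e-04 -0.000e+00 -4.164e-01  6.425e-01  2.439e-01] rows 3.0
[ 0.5577 -0.0894  0.0535] [ 5.000e-04  2.000e-04 -0.000e+00 -4.160e-01  6.415e-01  5.764e-01] rows 4.0
[[np.float64(0.5462494532281861), np.float64(-0.08471127154300664), 0], [np.float64(0.5417357761642602), np.float64(-0.006841979011466405), 0], [np.float64(0.5372220991003342), np.float64(0.07102731352007383), 0]]
```

The right-hand plaque has moved about 11 mm in the tray, so I'll look closely.

```bash
python3 - <<'E'
from h import *
r=snap("top");s=snap("scene")
a=cv2.resize(r["image"][220:280,270:395],None,fx=5,fy=5,interpolation=2);b=cv2.resize(s["image"][240:310,255:380],None,fx=5,fy=5,interpolation=2)
cv2.imwrite("pics/tray3.png",np.vstack([a,b[:300]])[:600,:,::-1]);cv2.imwrite("pics/s4.png",s["image"][:,:,::-1])
print(w2p(s,[.5577,-.0894,.054]))
E
```

```text
[287.85508388 268.83949566]
```

View pics/tray3.png

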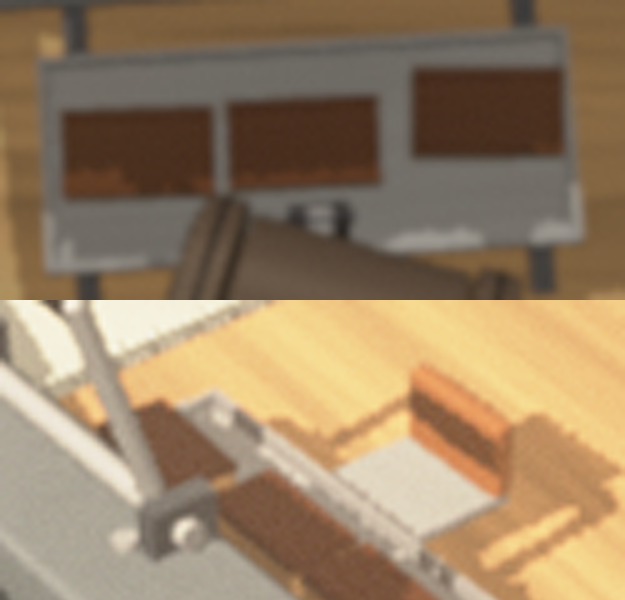

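```bash
python3 - <<'E'
from h import *
print(ctrl.finger_overhang)
s=snap("scene")
for sg in(1,-1):
  for h in(8,14,20,27): print(sg,h,((w2p(s,np.array([.4329,.1762,.1381-h/1000])+sg*.040*np.array([.543,.839,0]))-[330,230])*4.7).round())
for sg in(1,-1):
  for h in(8,14,20,27): print("lev",sg,h,((w2p(s,[.5835+sg*.0125,-.0048,.2649-h/1000])-[200,180])*3.3).round())
E
```

```text
0.014
1 8 [319. 288.]
1 14 [318. 298.]
1 20 [317. 308.]
1 27 [316. 320.]
-1 8 [297. 187.]
-1 14 [296. 197.]
-1 20 [295. 207.]
-1 27 [295. 218.]
lev 1 8 [299. 132.]
lev 1 14 [299. 139.]
lev 1 20 [300. 147.]
lev 1 27 [300. 155.]
lev -1 8 [330. 121.]
lev -1 14 [330. 128.]
lev -1 20 [330. 136.]
lev -1 27 [331. 144.]
```

Request:
{"method": "send_rows", "body": {"moves": "0 0 0.004 -0.15 0.2 0 0.3;0 0 0.008 -0.3 0.4 0 0.35;0 0 0.008 -0.416 0.6 0.1 0.35;0 0 0.008 -0.416 0.642 0.25 0.35;0 0 0.008 -0.416 0.642 0.25 0.35;0 0 0.008 -0.416 0.642 0.25 0.35"}}

```text
time: 47.18
eef_pos: [0.5561, -0.0887, 0.1166]
tcp_rot: [0.704, 0.71, -0.0, -0.001]
contact_force: [-0.8, -0.4, -0.5]
opening: 0.673
finger_force: 0.0
```

```bash
python3 - <<'E'
from h import *
go(([.5572,-.0888,.0495],.5))
E
```

```text
t 47.17 at [ 0.5561 -0.0887  0.1166] F [-0.8 -0.4 -0.5] open 0.673
[ 0.5572 -0.0888  0.0495] [-3.000e-04 -1.000e-04 -2.000e-04 -7.000e-04  6.200e-03  3.354e-01] rows 2.0
```

Request:
{"method": "send_rows", "body": {"moves": "0 0 0 0 0.006 0.12 0.35;0 0 0 0 0.006 0.24 0.35;0 0 0 0 0.006 0.31 0.35;0 0 0 0 0.006 0.335 0.35;0 0 0 0 0.006 0.335 0.35;0 0 0 0 0.006 0.335 -1;0 0 0 0 0.006 0.335 -1;0 0 0 0 0.006 0.335 -1;0 0 0 0 0.006 0.335 -1"}}

```text
time: 48.3
eef_pos: [0.559, -0.0894, 0.0514]
tcp_rot: [0.704, 0.71, 0.0, 0.001]
contact_force: [-0.6, -0.1, 6.6]
opening: 0.459
finger_force: 41.2
```

```bash
cat >> h.py <<'E'
def rk(k,z): a=np.radians(3.7); return [.4892+k*np.cos(a),-.2853+k*np.sin(a),z]
E
python3 - <<'E'
from h import *
go((rk(.078,.15),-86.3))
E
```

```text
t 48.3 at [ 0.559  -0.0894  0.0514] F [-0.6 -0.1  6.6] open 0.459
[ 0.567  -0.2803  0.15  ] [ 3.000e-04 -2.000e-04  2.409e-01 -9.551e-01  3.400e-02 -4.923e-01] rows 9.0
```

Request:
{"method": "send_rows", "body": {"moves": "0 0 0 0 0 -0.2 -1;0 0 0 0 0 -0.45 -1;0 0 0.03 -0.2 0 -0.48 -1;0 0 0.06 -0.4 0.01 -0.48 -1;0 0 0.09 -0.6 0.02 -0.48 -1;0 0 0.12 -0.8 0.03 -0.48 -1;0 0 0.15 -0.9 0.034 -0.48 -1;0 0 0.18 -0.955 0.034 -0.48 -1;0 0 0.21 -0.955 0.034 -0.48 -1;0 0 0.2409 -0.955 0.034 -0.48 -1;0 0 0.2409 -0.955 0.034 -0.48 -1"}}

```text
time: 49.68
eef_pos: [0.5658, -0.2798, 0.1452]
tcp_rot: [0.999, 0.033, -0.001, -0.0]
contact_force: [-0.3, 0.5, -0.7]
opening: 0.461
finger_force: 40.6
```

```bash
python3 - <<'E'
from h import *
go((rk(.079,.0266),-86.3))
E
```

```text
t 49.67 at [ 0.5658 -0.2798  0.1452] F [-0.3  0.5 -0.7] open 0.461
[ 0.568  -0.2802  0.0266] [-1.000e-04  2.000e-04  2.000e-04  1.160e-02  3.300e-03  5.932e-01] rows 2.0
```

Request:
{"method": "send_rows", "body": {"moves": "0 0 0 0.012 0.003 0.15 -1;0 0 0 0.012 0.003 0.35 -1;0 0 0 0.012 0.003 0.5 -1;0 0 0 0.012 0.003 0.56 -1;0 0 0 0.012 0.003 0.593 -1;0 0 0 0.012 0.003 0.593 -1;0 0 0 0.012 0.003 0.593 0.3;0 0 0 0.012 0.003 0.593 0.3;0 0 0 0.012 0.003 0.593 0.3;0 0 0 0.012 0.003 0.35 0.3;0 0 0 0.012 0.003 0.05 0.3;0 0 0 0.012 0.003 0.05 0.3"}}

```text
time: 51.18
eef_pos: [0.5723, -0.2829, 0.1437]
tcp_rot: [0.999, 0.032, 0.005, 0.004]
contact_force: [-1.0, -0.2, 0.5]
opening: 0.65
finger_force: 0.0
```

```bash
python3 - <<'E'
from h import *
p=plaques(z=.054)
go(([.543,-.005,.12],3.3))
E
```

```text
plaque [0.5387 0.071  0.054 ] long-axis ang -87.3 px 297 250 [15.6 28.6]
plaque [ 0.5433 -0.0044  0.054 ] long-axis ang -90.0 px 330 248 [16. 27.]
t 51.23 at [ 0.5705 -0.2817  0.1401] F [ 0.2  0.9 -0.5] open 0.648
[ 0.543 -0.005  0.12 ] [ 1.3000e-03 -1.0000e-04 -2.4890e-01 -4.8400e-02 -1.3899e+00  9.3900e-02] rows 9.0
```

Request:
{"method": "send_rows", "body": {"moves": "0 0 -0.03 0 -0.2 0 0.3;0 0 -0.06 0 -0.45 0 0.3;0 0 -0.09 0 -0.7 0 0.3;0 0 -0.12 0 -0.9 0 0.3;0 0 -0.15 0 -0.95 0 0.3;0 0 -0.18 0 -0.95 0 0.3;0 0 -0.21 0 -0.95 0 0.3;0 0 -0.24 0 -0.95 0 0.3;0 0 -0.249 0 -0.95 0 0.3;0 0 -0.249 0 -0.95 0 0.3"}}

```text
time: 52.48
eef_pos: [0.5554, -0.0905, 0.1344]
tcp_rot: [0.686, 0.727, -0.001, -0.001]
contact_force: [0.1, 0.3, -0.4]
opening: 0.649
finger_force: 0.0
```

```bash
python3 - <<'E'
from h import *
go(([.5425,-.0055,.049],3.3))
E
```

```text
t 52.48 at [ 0.5554 -0.0905  0.1344] F [ 0.1  0.3 -0.4] open 0.649
[ 0.5425 -0.0055  0.049 ] [-5.000e-04 -2.000e-04 -0.000e+00  4.274e-01 -3.870e-02  4.275e-01] rows 2.0
```

Request:
{"method": "send_rows", "body": {"moves": "0 0 0 0.2 -0.02 0 0.3;0 0 0 0.427 -0.039 0 0.3;0 0 0 0.427 -0.039 0.1 0.3;0 0 0 0.427 -0.039 0.25 0.3;0 0 0 0.427 -0.039 0.37 0.3;0 0 0 0.427 -0.039 0.427 0.3;0 0 0 0.427 -0.039 0.427 0.3;0 0 0 0.427 -0.039 0.427 -1;0 0 0 0.427 -0.039 0.427 -1;0 0 0 0.427 -0.039 0.427 -1;0 0 0 0.427 -0.039 0.427 -1"}}

```text
time: 53.85
eef_pos: [0.5445, -0.0063, 0.0518]
tcp_rot: [0.686, 0.727, 0.001, 0.001]
contact_force: [-0.6, -0.6, 3.8]
opening: 0.46
finger_force: 40.9
```

```bash
python3 - <<'E'
from h import *
go((rk(0,.15),-86.3))
E
```

```text
t 53.85 at [ 0.5445 -0.0063  0.0518] F [-0.6 -0.6  3.8] open 0.46
[ 0.4892 -0.2853  0.15  ] [ 3.0000e-04 -2.0000e-04  2.4900e-01 -1.3771e+00 -3.5640e-01 -4.9110e-01] rows 9.0
```

Request:
{"method": "send_rows", "body": {"moves": "0 0 0 0 0 -0.2 -1;0 0 0 0 0 -0.45 -1;0 0 0.03 -0.2 -0.05 -0.48 -1;0 0 0.06 -0.4 -0.1 -0.48 -1;0 0 0.09 -0.6 -0.15 -0.48 -1;0 0 0.12 -0.8 -0.25 -0.48 -1;0 0 0.15 -0.9 -0.35 -0.48 -1;0 0 0.18 -0.95 -0.356 -0.48 -1;0 0 0.21 -0.95 -0.356 -0.48 -1;0 0 0.24 -0.95 -0.356 -0.48 -1;0 0 0.249 -0.95 -0.356 -0.48 -1;0 0 0.249 -0.95 -0.356 -0.48 -1"}}

```text
time: 55.35
eef_pos: [0.4833, -0.1996, 0.1462]
tcp_rot: [0.999, 0.033, -0.0, -0.0]
contact_force: [1.2, 0.2, -1.6]
opening: 0.456
finger_force: 40.7
```

```bash
python3 - <<'E'
from h import *
plaques(z=.028)
go((rk(0,.027),-86.3))
E
```

```text
plaque [0.542  0.0725 0.028 ] long-axis ang -90.0 px 297 250 [15. 28.]
plaque [ 0.5916 -0.2819  0.028 ] long-axis ang -90.0 px 448 230 [11. 15.]
t 55.4 at [ 0.4834 -0.1997  0.1463] F [ 0.5 -0.1 -1.2] open 0.456
[ 0.4892 -0.2853  0.027 ] [-1.000e-04  1.000e-04  2.000e-04  1.400e-03  4.295e-01  5.962e-01] rows 3.0
```

Request:
{"method": "send_rows", "body": {"moves": "0 0 0 0 0.22 0 -1;0 0 0 0.001 0.43 0 -1;0 0 0 0.001 0.43 0.15 -1;0 0 0 0.001 0.43 0.35 -1;0 0 0 0.001 0.43 0.5 -1;0 0 0 0.001 0.43 0.57 -1;0 0 0 0.001 0.43 0.596 -1;0 0 0 0.001 0.43 0.596 -1;0 0 0 0.001 0.43 0.596 0.3;0 0 0 0.001 0.43 0.596 0.3;0 0 0 0.001 0.43 0.596 0.3;0 0 0 0.001 0.43 0.4 0.3"}}

```text
time: 56.9
eef_pos: [0.4872, -0.2839, 0.064]
tcp_rot: [0.999, 0.032, -0.003, -0.003]
contact_force: [-0.1, 0.2, 0.6]
opening: 0.65
finger_force: 0.0
```

Request:
{"method": "send_rows", "body": {"moves": "0 0 0 0 0 -0.2 0.3;0 0 0 0 0 -0.4 0.3;0 0 -0.03 0.05 -0.25 -0.4 0.3;0 0 -0.06 0.1 -0.5 -0.4 0.3;0 0 -0.09 0.15 -0.75 -0.4 0.3;0 0 -0.12 0.2 -0.95 -0.4 0.3;0 0 -0.15 0.2 -0.95 -0.4 0.3;0 0 -0.18 0.2 -0.95 -0.4 0.3;0 0 -0.21 0.2 -0.95 -0.4 0.3;0 0 -0.24 0.2 -0.95 -0.4 0.3;0 0 -0.249 0.2 -0.95 -0.4 0.3;0 0 -0.249 0.2 -0.95 -0.4 0.3"}}

```text
time: 58.4
eef_pos: [0.5171, -0.0935, 0.1469]
tcp_rot: [0.686, 0.727, 0.0, 0.0]
contact_force: [-0.4, -0.5, -0.5]
opening: 0.653
finger_force: 0.0
```

```bash
python3 - <<'E'
from h import *
r=snap("top");plaques(z=.028,r=r);plaques(z=.054,r=r)
go(([.538,.070,.09],4),([.538,.070,.049],4))
E
```

```text
plaque [ 0.4927 -0.2847  0.028 ] long-axis ang 3.0 px 451 272 [28.2 15.6]
plaque [0.5424 0.0725 0.028 ] long-axis ang -87.3 px 297 250 [15.5 28.6]
plaque [ 0.5695 -0.2796  0.028 ] long-axis ang 2.3 px 448 239 [28.  16.2]
plaque [ 0.4901 -0.2794  0.054 ] long-axis ang 3.0 px 451 272 [28.2 15.6]
plaque [0.5388 0.0712 0.054 ] long-axis ang -87.3 px 297 250 [15.5 28.6]
plaque [ 0.5655 -0.2744  0.054 ] long-axis ang 2.3 px 448 239 [28.  16.2]
t 58.45 at [ 0.5171 -0.0935  0.1468] F [0.  0.5 0.8] open 0.65
[0.538 0.07  0.09 ] [ 0.      0.     -0.002   0.8102  0.151   0.2842] rows 3.0
[0.538 0.07  0.049] [ 0.      0.     -0.002   0.8102  0.151   0.4892] rows 4.0
```

Request:
{"method": "send_rows", "body": {"moves": "0 0 0 0.3 0.05 0 0.3;0 0 0 0.55 0.1 0 0.3;0 0 0 0.81 0.151 0 0.3;0 0 0 0.81 0.151 0.1 0.3;0 0 0 0.81 0.151 0.25 0.3;0 0 0 0.81 0.151 0.4 0.3;0 0 0 0.81 0.151 0.489 0.3;0 0 0 0.81 0.151 0.489 0.3;0 0 0 0.81 0.151 0.489 -1;0 0 0 0.81 0.151 0.489 -1;0 0 0 0.81 0.151 0.489 -1;0 0 0 0.81 0.151 0.489 -1"}}

```text
time: 59.95
eef_pos: [0.5388, 0.0699, 0.0502]
tcp_rot: [0.686, 0.727, 0.001, 0.001]
contact_force: [0.4, 0.3, 5.3]
opening: 0.455
finger_force: 40.5
```

Request:
{"method": "send_rows", "body": {"moves": "0 0 0 0 0 -0.2 -1;0 0 0 0 0 -0.45 -1;0 0 0.03 -0.2 -0.05 -0.48 -1;0 0 0.06 -0.4 -0.1 -0.48 -1;0 0 0.09 -0.6 -0.15 -0.48 -1;0 0 0.12 -0.8 -0.2 -0.48 -1;0 0 0.15 -0.9 -0.25 -0.48 -1;0 0 0.18 -0.95 -0.25 -0.48 -1;0 0 0.21 -0.95 -0.25 -0.48 -1;0 0 0.24 -0.95 -0.25 -0.48 -1;0 0 0.25 -0.95 -0.25 -0.48 -1;0 0 0.25 -0.95 -0.25 -0.48 -1"}}

```text
time: 61.45
eef_pos: [0.4986, -0.1224, 0.1445]
tcp_rot: [1.0, 0.03, -0.0, -0.0]
contact_force: [-0.6, -0.5, 0.6]
opening: 0.459
finger_force: 40.3
```

```bash
python3 - <<'E'
from h import *
go((rk(-.078,.15),-86.3),(rk(-.078,.027),-86.3))
E
```

```text
t 61.45 at [ 0.4986 -0.1224  0.1445] F [-0.6 -0.5  0.6] open 0.459
[ 0.4114 -0.2903  0.15  ] [-1.000e-04  1.000e-04 -9.000e-04 -4.848e-01  8.122e-01 -2.760e-02] rows 4.0
[ 0.4114 -0.2903  0.027 ] [-1.000e-04  1.000e-04 -9.000e-04 -4.843e-01  8.124e-01  5.874e-01] rows 4.0
```

Request:
{"method": "send_rows", "body": {"moves": "0 0 0 -0.15 0.25 0 -1;0 0 0 -0.3 0.5 0 -1;0 0 0 -0.42 0.72 0 -1;0 0 0 -0.484 0.812 0 -1;0 0 0 -0.484 0.812 0.1 -1;0 0 0 -0.484 0.812 0.25 -1;0 0 0 -0.484 0.812 0.4 -1;0 0 0 -0.484 0.812 0.52 -1;0 0 0 -0.484 0.812 0.595 -1;0 0 0 -0.484 0.812 0.595 -1;0 0 0 -0.484 0.812 0.595 0.3;0 0 0 -0.484 0.812 0.595 0.3"}}

```text
time: 62.95
eef_pos: [0.4122, -0.2908, 0.0267]
tcp_rot: [1.0, 0.029, 0.001, 0.001]
contact_force: [0.3, -0.4, -0.3]
opening: 0.652
finger_force: 0.0
```

Request:
{"method": "send_rows", "body": {"moves": "0 0 0 0 0 0 0.3;0 0 0 0 0 -0.2 0.3;0 0 0 0 0 -0.5 0.3;0 0 -0.03 0 -0.25 -0.7 0.3;0 0 -0.06 0 -0.5 -0.7 0.3;0 0 -0.09 0.05 -0.75 -0.7 0.1;0 0 -0.12 0.1 -0.95 -0.7 0;0 0 -0.15 0.1 -0.98 -0.7 0;0 0 -0.18 0.1 -0.98 -0.7 0;0 0 -0.21 0.1 -0.98 -0.7 0;0 0 -0.24 0.1 -0.98 -0.7 0;0 0 -0.249 0.1 -0.98 -0.7 0"}}

```text
time: 64.45
eef_pos: [0.4203, -0.0935, 0.1661]
tcp_rot: [0.687, 0.726, 0.0, 0.0]
contact_force: [-0.6, -0.4, 0.6]
opening: 0.496
finger_force: 0.0
```

```bash
python3 - <<'E'
from h import *
plaques()
go(([.4268,-.0138,.16],3.3))
E
```

```text
plaque [ 0.4138 -0.2885  0.028 ] long-axis ang 3.0 px 454 306 [28.4 15.9]
plaque [ 0.493  -0.2847  0.028 ] long-axis ang 3.2 px 451 271 [28.2 15.6]
plaque [ 0.5696 -0.2795  0.028 ] long-axis ang 2.6 px 448 239 [28.1 16.2]
t 64.5 at [ 0.4203 -0.0935  0.1662] F [ 0.1 -1.1  1. ] open 0.502
[ 0.4268 -0.0138  0.16  ] [ 1.000e-04  0.000e+00 -3.000e-04  3.961e-01  5.460e-02  3.070e-02] rows 2.0
```

All three plaques are in the rack. Now I'll grip the tab and push the tray home.

Request:
{"method": "send_rows", "body": {"moves": "0 0 0 0.2 0.03 0 0;0 0 0 0.396 0.055 0 0;0 0 0 0.396 0.055 0 0;0 0 0 0.396 0.055 0 0"}}

```text
time: 65.0
eef_pos: [0.4273, -0.014, 0.1661]
tcp_rot: [0.688, 0.725, -0.0, 0.0]
contact_force: [0.5, 0.0, 0.7]
opening: 0.499
finger_force: 0.0
```

```bash
python3 - <<'E'
from h import *
go(([.4268,-.0138,.062],3.3))
E
```

```text
t 65.0 at [ 0.4273 -0.014   0.1661] F [0.5 0.  0.7] open 0.499
[ 0.4268 -0.0138  0.062 ] [ 1.000e-04  1.000e-04 -9.000e-04  1.400e-03 -2.400e-03  5.205e-01] rows 2.0
```

Request:
{"method": "send_rows", "body": {"moves": "0 0 0 0 0 0.2 0;0 0 0 0 0 0.4 0;0 0 0 0 0 0.52 0;0 0 0 0 0 0.52 0;0 0 0 0 0 0.52 -1;0 0 0 0 0 0.52 -1;0 0 0 0 0 0.52 -1;0 0 0 0 0 0.52 -1;0 0 0 0 0 0.52 -1"}}

```text
time: 66.12
eef_pos: [0.4283, -0.0145, 0.0635]
tcp_rot: [0.688, 0.726, 0.0, 0.001]
contact_force: [-2.4, -1.9, 7.1]
opening: 0.134
finger_force: 41.9
```

Request:
{"method": "send_rows", "body": {"moves": "0 0 0 0 0.05 0 -1;0 0 0 0 0.11 0 -1;0 0 0 0 0.17 0 -1;0 0 0 0 0.23 0 -1;0 0 0 0 0.29 0 -1;0 0 0 0 0.35 0 -1;0 0 0 0 0.41 0 -1;0 0 0 0 0.47 0 -1;0 0 0 0 0.53 0 -1;0 0 0 0 0.59 0 -1;0 0 0 0 0.64 0 -1;0 0 0 0 0.66 0 -1"}}

```text
time: 67.62
eef_pos: [0.5601, -0.0065, 0.0635]
tcp_rot: [0.688, 0.726, 0.001, 0.0]
contact_force: [-3.7, 1.8, 7.3]
opening: 0.129
finger_force: 42.0
```

Request:
{"method": "send_rows", "body": {"moves": "0 0 0 0 0.01 0 -1;0 0 0 0 0.02 0 -1;0 0 0 0 0.03 0 -1;0 0 0 0 0.04 0 -1;0 0 0 0 0.05 0 -1;0 0 0 0 0.05 0 -1"}}

```text
time: 68.38
eef_pos: [0.5661, -0.0062, 0.0635]
tcp_rot: [0.688, 0.726, -0.003, -0.004]
contact_force: [-15.5, -0.6, 17.0]
opening: 0.133
finger_force: 43.8
```

Home, against the stop. I'll ease off, open, lift clear, and check.

Request:
{"method": "send_rows", "body": {"moves": "0 0 0 0 -0.015 0 -1;0 0 0 0 -0.015 0 0;0 0 0 0 -0.015 0 0;0 0 0 0 -0.015 0 0;0 0 0 0 -0.015 -0.2 0;0 0 0 0 -0.015 -0.5 0;0 0 0 0 -0.2 -0.7 0;0 0 0 0 -0.5 -0.9 0;0 0 0 0 -0.65 -0.9 0;0 0 0 0 -0.65 -0.9 0;0 0 0 0 -0.65 -0.9 0"}}

```text
time: 69.75
eef_pos: [0.4396, -0.0133, 0.2419]
tcp_rot: [0.689, 0.725, 0.0, 0.0]
contact_force: [0.7, -1.1, 0.3]
opening: 0.499
finger_force: 0.0
```

```bash
python3 - <<'E'
from h import *
r=snap("top","end_top");snap("scene","end_scene");plaques(r=r)
P=lambda u,v:((u+.5)/5-.5+250,(v+.5)/5-.5+140)
a=r["image"];crop(a,250,140,410,260,5,"endpress")
E
```

```text
plaque [ 0.4138 -0.2886  0.028 ] long-axis ang 3.0 px 454 306 [28.3 15.9]
plaque [ 0.493  -0.2847  0.028 ] long-axis ang 3.4 px 451 272 [28.2 15.7]
plaque [ 0.5695 -0.2794  0.028 ] long-axis ang 2.3 px 448 239 [28.  16.2]
```

View pics/end_scene.png

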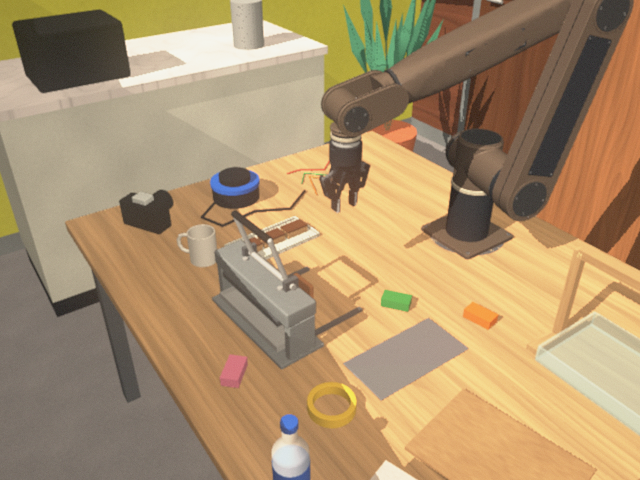

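View pics/endpress.png

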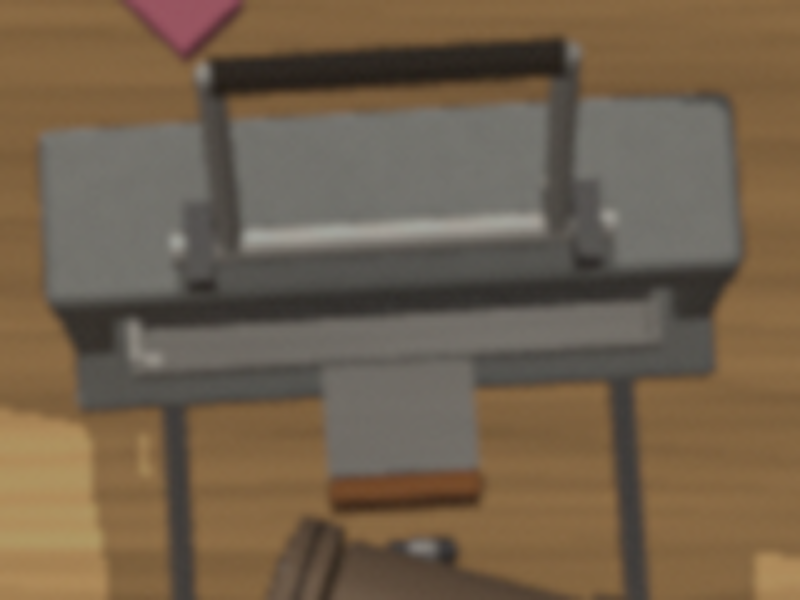

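The tray is home with its tab near (405,487), and the lever is at rest. The plaques lie flat in the rack, and the tape and mug are where they started.

```bash
python3 -c "
from plant import ctrl
print(ctrl.sign_off())"
```

```text
the job is handed in; nothing more can be done
None
```

The job is done and handed in at about 70 s of the 210 s allowed: all three plaques were pressed and now lie flat in the white rack, the empty tray is home, the lever was held 2.5 s at its stop and eased back, and the tape and mug were not moved.

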